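Stack the gauge cases and hold the top one against the sprung stop

TASK

Stack the thick loose case squarely on the case already standing in the packing stand and let go of it, then set the thin case squarely on top and push it along the column against the spring-loaded pad until it is flush with the cases below, which is a push of about 12 N. Finish while still holding it there with that steady push, the thin case resting on the stack, so that I can fasten the clamp; do not let go, do not drive the pad to the end of its travel, do not shift the bottom case, and leave the other things on the bench alone.

Things in the scene. Friction and masses are not known exactly. Their poses are not given: they have to be found in the camera images.
- stand: Grey stand fixed on the bench, place and heading vary. Origin: base underside, below the column centre. Its +x: press direction, towards the pad. mm in its frame: base plate x -75..175, y -50..50, 12 thick; low fixed stop for the bottom case, face x 60.7, up to z 52, 70 wide; post carrying the sprung pad, x 110..140, up to z 142.5, 44 wide (70 below z 42).
- pad (a joint): Travel (m) of the spring-loaded stop pad along the stand's +x: 0 free (out), 0.020 end of travel. It pushes back with 7.2 N at 0 and 0.6 N more per mm: 12 N at 0.008, where the case end pressing it is flush with the bottom case. It springs back if let go.
- pad_face (a point): Centre of the pad's black rubber front face (44 wide, 22 high), which looks to the stand's -x; moves with the pad. Pad free: at x 52, y 0, z 119 mm in the stand's frame, so 8 mm proud of the bottom case's end. It is at the height of the third case of the column and clears the second by 4 mm.
- bottom_case: Closed light wooden case, brass clasp, 120 (its x) x 60 (its y) x 50 mm high, 0.9 kg, loose. It stands on the stand's base plate (underside 12 mm above the bench), centred on the stand's origin within 1 mm, its x along the stand's x, one end at the low stop. Origin: centre of its underside.
- thick_case: The thicker of the two closed wooden cases lying flat on the bench: 120 (its x) x 60 (its y) x 42 mm high, about 0.45 kg, flat faces. Origin: centre of its underside. Either end may face the pad. On the column its underside is 62 mm above the bench.
- thin_case: The thinner of the two closed wooden cases lying flat on the bench: 120 (its x) x 60 (its y) x 30 mm high, about 0.28 kg, flat faces. Origin: centre of its underside. Either end may face the pad. On the column its underside is 104 mm above the bench. It may be pushed while gripped by its long sides, or with shut fingers on its free end.
- cylinder_square: Bystander: upright steel cylinder, 52 mm diameter, 80 mm high. Origin: centre of its underside.
- cleaner_bottle: Bystander: small clear plastic bottle with black cap, 48 mm diameter, 100 mm high. Origin: centre of its underside.
- v_block: Bystander: steel block with a groove, 50 x 60 x 38 mm. Origin: centre of its underside.
There are look-alikes about, which are no part of the job. What is shaped like the bottom_case but green or purple is not meant.

How it is judged:
By the outcome, as a careful person would: the job done as asked, in the order asked, and still so for the second after the job is handed in, while the arm keeps its last pose, push and grip.
It also fails if it takes over 54 s, if anything falls off the work surface, if the arm or the gripper's body presses on something with over 40 N, if the wrist force passes 120 N, or if a joint passes its speed limit or range.

ROBOT

A 6-joint arm with a two-finger parallel gripper is mounted at the origin on the work surface. World frame = base frame: x ahead of the robot, y to its left, z up, the work surface at z = 0. Lengths are in m, angles in rad, forces in N, time in s.
With the tool pointing down it reaches from about 0.35 to 0.975 m from the base axis. Payload 4.9 kg.
Tool frame: the origin (TCP) lies at the very end of the fingers, on their centre line; the grasp point (between the pads) lies 19 mm behind it; x points along the fingers, z is the direction in which the jaws open and shut, and the axes are right-handed (so a half turn about x gives the same grasp; the last joint's range is limited). The gripper opens to 85 mm and grips with 20 to 120 N. Pads are 22 mm wide; open, the fingers measure 114 mm over their backs; the gripper's body (76 mm by 85 mm) begins 54 mm behind the grasp point. The pads swing forward as they close: fully open they stand 13 mm farther back than shut.
Start: joints at [-1.466, 0.053, 1.613, -0, 1.476, -0.119], TCP at [0.139, -0.609, 0.206] pointing down, gripper open.
Joint ranges: [-3.01, 3.01], [-1.01, 2.22], [0.06, 2.58], [-1.02, 4.17], [0.09, 2.62], [-3.14, 3.14]. Speed limits (rad/s): [2.57, 2.57, 3.14, 3.14, 3.14, 3.14].

INTERFACE

Orientations are given as a unit quaternion [w, x, y, z].
In Python, from plant import manip, viewer gives the robot as it stands.
- The arm moves only by the shell command python3 -m inch 'ROWS'. ROWS is JSON, a list of rows, each an object with "fingers": the opening, from -1 (shut) to 1 (fully open), so that 0 is half open; "delta_pos": the shift along the tool's x, y, z in cm, a list of three; "twist": the turn, a rotation vector about the tool's x, y, z in degrees, a list of three. A call has 1 to 5 rows; each row shifts and turns the commanded pose from where the row before left it, along the tool's axes as they then stand; what a row does not reach is not made up. A row lasts 1/8 s, in which the tool goes at most 62.5 mm and 10.7 degrees, less where a joint would pass 70% of its speed; a pose out of reach is approached as far as the arm can. A call is refused whole if a number of a shift passes 6.25 or a number of a turn 10.7, either way. A call with a gripper value outside its range is refused whole. The fingers move at their own pace and stop on an object; the grip force is fixed at half the most. Time passes only in rows, so rows that do not move let the fingers close. It gives the time, the measured TCP pose, the force and the opening at its end, in the units of the state.
- manip.state(): the state, without advancing time (a new reading comes with each control period).
- viewer.grab_frame(name): name is "scene" or "top" or "wrist"; returns a dict with "pixels" (400x640x3 uint8, blue, green, red), "range_z" (400x640 float32, m along the optical axis (not along the pixel's ray), 0 where there is no reading), "K" (3x3 intrinsics, pixels), "k1" (the pictures are not rectified: a ray, as slopes to the right and down, at radius r is drawn at 1 + k1 r^2 times it, then the intrinsics apply), "pose" (4x4, takes a point from camera to world coordinates). Camera axes: x right, y down, z forward; pixel columns grow to the right and rows downward; lengths in m; the calibration is good to about 2 mm. A picture is of the moment at which its call begins.
- manip.job_done(): hands the job in, once; it reports no verdict.
The state is a dict: "time": time; "joint_pos": joint angles; "joint_vel": joint speeds; "joint_efforts": joint torques, N m; "tool_pos": TCP position; "tool_rot": TCP orientation; "contact_force": force on the tool from outside, world axes, zero at the start; "ft_torque": the same for the moment, N m; "gripper_width": opening from 0.0 (shut) to 1.0 (fully open).
Only numpy, scipy, OpenCV 4.12 (cv2) and the standard library are available. Lean on these libraries where they do the work, as an engineer would, in place of code of your own. Each camera call takes 0.05 s, during which the arm holds its last target.

## Working session

There is one attempt and no reset: what is moved stays moved. The work goes in short steps, Python scripts to look and compute and a shell command to move; the robot and the scene stay as the last step left them, time stands still between calls to the robot, and variables do not carry over. Pictures are saved under pics/ and viewed, and the job is handed in when it is done.

```bash
ls; mkdir -p pics; python3 - <<'E'
from plant import manip, viewer
import cv2,numpy as np,pickle
for n in ["scene","top","wrist"]:
    f=viewer.grab_frame(n); cv2.imwrite(f"pics/a_{n}.png",f["pixels"]); pickle.dump(f,open(f"{n}.pkl","wb"))
    print(n,f["K"].tolist(),f["k1"],np.round(f["pose"],3).tolist())
print(manip.state())
E
```

```text
pics
scene [[480.7713807247483, 0.0, 315.0683165805601], [0.0, 480.7713807247483, 202.32499463960602], [0.0, 0.0, 1.0]] -0.007414386650581127 [[0.605, 0.676, -0.422, 1.011], [0.797, -0.508, 0.328, -0.402], [0.007, -0.534, -0.845, 0.951], [0.0, 0.0, 0.0, 1.0]]
top [[436.48220326624266, 0.0, 323.349791292445], [0.0, 436.48220326624266, 201.73834955772134], [0.0, 0.0, 1.0]] 0.026501952726875687 [[-0.021, -0.995, 0.096, 0.502], [-0.999, 0.025, 0.033, -0.085], [-0.035, -0.096, -0.995, 1.084], [0.0, 0.0, 0.0, 1.0]]
wrist [[341.92181081408023, 0.0, 322.60053089045624], [0.0, 341.92181081408023, 195.80143188545568], [0.0, 0.0, 1.0]] -0.06263768957254479 [[0.222, -0.928, -0.3, 0.214], [-0.975, -0.212, -0.066, -0.591], [-0.003, 0.307, -0.952, 0.373], [0.0, 0.0, 0.0, 1.0]]
{'time': 0.15, 'joint_pos': array([-1.46601080e+00,  5.31649842e-02,  1.61399351e+00,  4.23027641e-06,
        1.47601945e+00, -1.19027731e-01]), 'joint_vel': array([ 5.83648406e-04, -1.20430984e-03, -3.47255206e-03, -4.52918435e-05,
        3.13317667e-04,  2.00440132e-03]), 'joint_efforts': array([ 3.48898302e-04, -3.94244564e+01, -3.70719981e+01, -1.24156791e-04,
        4.70927276e-03, -7.65317623e-06]), 'tool_pos': array([ 0.13864645, -0.60887592,  0.20456152]), 'tool_rot': array([ 0.5523164 ,  0.44143604,  0.55310126, -0.44063568]), 'contact_force': array([-0.73442255, -0.26712751, -0.23977021]), 'ft_torque': array([ 0.01602443, -0.0514227 ,  0.01147082]), 'gripper_width': 1.0007528382014987}
```

View pics/a_top.png

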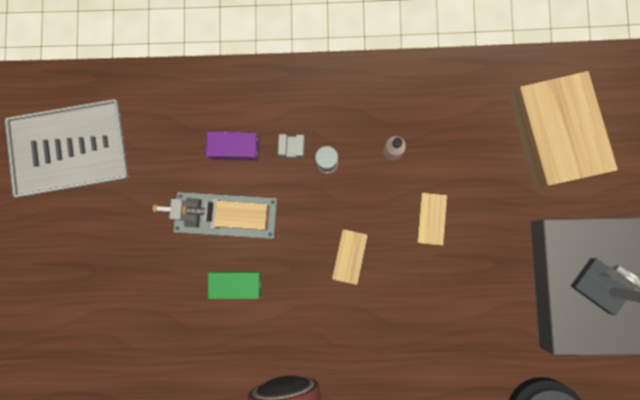

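View pics/a_scene.png

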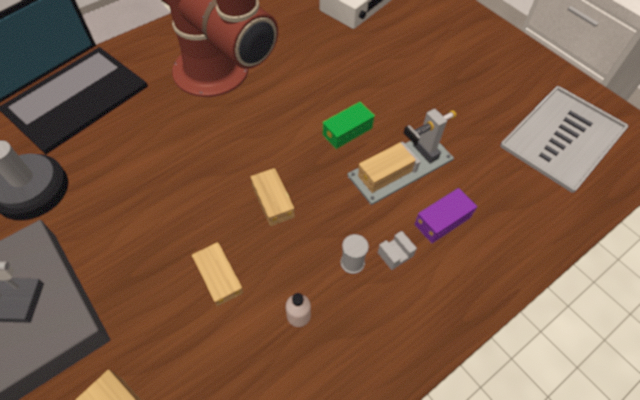

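View pics/a_wrist.png

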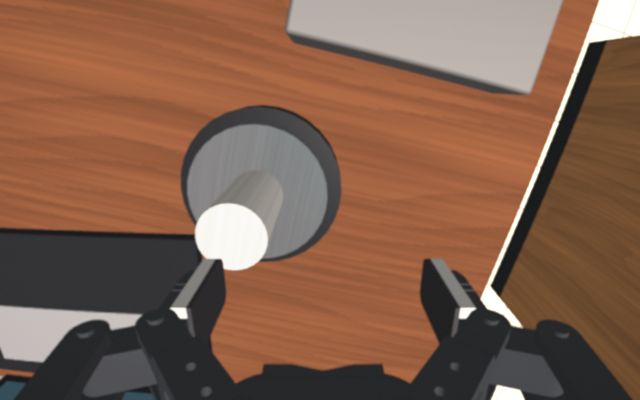

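```bash
cat > h.py <<'E'
import numpy as np,cv2,pickle
def cloud(f):
    K,k1,P=f["K"],f["k1"],f["pose"]
    v,u=np.mgrid[0:400,0:640]
    pts=np.stack([u,v],-1).reshape(-1,1,2).astype(float)
    n=cv2.undistortPoints(pts,K,np.array([k1,0,0,0.])).reshape(400,640,2)
    z=f["range_z"]
    c=np.stack([n[...,0]*z,n[...,1]*z,z],-1)
    w=c@P[:3,:3].T+P[:3,3]; w[z<=0]=np.nan
    return w
def proj(f,X):
    P=f["pose"];X=np.atleast_2d(X)
    c=(X-P[:3,3])@P[:3,:3]
    o,_=cv2.projectPoints(c,np.zeros(3),np.zeros(3),f["K"],np.array([f["k1"],0,0,0.])); return o[:,0]
E
python3 - <<'E'
from h import *
for n,seeds in (("top",[(350,257),(432,219),(240,215),(233,285),(233,145),(291,146),(326,155),(396,146),(193,212)]),("scene",[(273,195),(217,272),(388,167),(349,124)])):
    f=pickle.load(open(n+".pkl","rb")); w=cloud(f)
    bench=w[300:330,400:500] if n=="top" else w[230:330,130:180]
    print(n,"bench",np.nanmedian(bench[...,2]))
    for u,v in seeds:
        z0=np.nanmedian(w[v-2:v+3,u-2:u+3,2])
        m=(np.abs(w[...,2]-z0)<0.006).astype(np.uint8)
        k,l=cv2.connectedComponents(m); mm=l==l[v,u]
        p=w[mm]
        r=cv2.minAreaRect(p[:,:2].astype(np.float32)*1000)
        print((u,v),"z",round(float(np.median(p[:,2])),4),mm.sum(),np.round(r[0],1),np.round(r[1],1),round(r[2],2))
E
```

```text
top bench 0.00019196756392170222
(350, 257) z 0.0423 1288 [ 472.4 -110.5] [ 59.9 119.7] 76.26
(432, 219) z 0.0302 1268 [ 558.4 -309.9] [ 60.4 120.3] 83.22
(240, 215) z 0.0623 1275 [576.  145.7] [122.8  60.5] 84.19
(233, 285) z 0.0504 1322 [411.  164.1] [121.   60.8] 88.8
(233, 145) z 0.0501 1199 [749.2 168.6] [120.7  60.3] 87.43
(291, 146) z 0.0164 196 [745.7  21.4] [50.9 49.2] 86.42
(326, 155) z 0.08 379 [705.4 -62.2] [49.1 51. ] 88.59
(396, 146) z 0.0995 77 [ 730.3 -225.4] [21.2 21. ] 46.73
(193, 212) z 0.1261 274 [583.3 229.8] [69.3 43.7] 85.18
scene bench -0.0014536359918403408
(273, 195) z 0.0407 1198 [ 475.1 -109.5] [ 60.7 122.7] 76.32
(217, 272) z 0.0287 1565 [ 561.  -309.4] [ 59.9 122.4] 83.25
(388, 167) z 0.0606 1145 [579.7 146.3] [124.2  62.5] 85.24
(349, 124) z 0.0486 934 [414.8 165.5] [122.9  63.3] 87.98
```

```bash
python3 - <<'E'
import cv2,pickle,numpy as np
a=pickle.load(open("top.pkl","rb"))["pixels"]; b=pickle.load(open("scene.pkl","rb"))["pixels"]
x=cv2.resize(a[180:300,150:470],None,fx=2.5,fy=2.5,interpolation=cv2.INTER_CUBIC)
y=cv2.resize(b[90:310,180:500],None,fx=2.5,fy=2.5*.54,interpolation=cv2.INTER_CUBIC)[:297]
cv2.imwrite("pics/b.png",np.vstack([x,y]))
E
```

```text
(no output)
```

View pics/b.png

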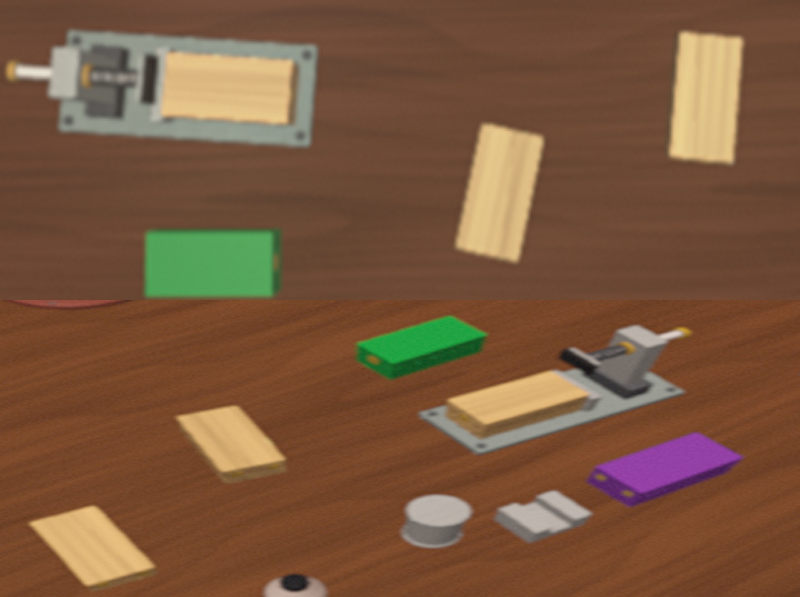

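Candidates by top pixel:
- (350,257): bare wood, 42 mm high. This is the thick case.
- (432,219): bare wood, 30 mm high. This is the thin case.
- (240,215): wood in the stand. This is the bottom case.
- (233,285) green and (233,145) purple: look-alikes.
- (565,128): a large board, not part of the job.

The crop confirms these choices. The stand's +x points left in the top image, which is about world +y.

```bash
cat >> h.py <<'E'
from scipy.spatial.transform import Rotation as Rn
def state():
    from plant import manip
    s=manip.state(); R=Rn.from_quat(np.roll(s["tool_rot"],-1)); return s,R
def goto(p,yaw,flip=True):
    """print shift in tool axes (cm) & twist (deg) to reach TCP p, jaw yaw deg"""
    s,R=state(); M=R.as_matrix()
    best=None
    for y in (yaw,yaw+180):
        a=np.radians(y); z=np.array([np.cos(a),np.sin(a),0]); x=np.array([0,0,-1.]); D=Rn.from_matrix(np.stack([x,np.cross(z,x),z],1))
        tw=(R.inv()*D).as_rotvec(degrees=True)
        print(" yaw",round(y,1),"twist",np.round(tw,2),"shift before turn cm",np.round(M.T@(np.array(p)-s["tool_pos"])*100,2),"after",np.round(D.as_matrix().T@(np.array(p)-s["tool_pos"])*100,2))
    zt=M[:,2]; print(" t",round(s["time"],2),"pos",np.round(s["tool_pos"],4),"jaw yaw",round(np.degrees(np.arctan2(zt[1],zt[0])),2),"down",np.round(M[:,0],3),"F",np.round(s["contact_force"],1),"w",round(s["gripper_width"],3),"q6",round(s["joint_pos"][5],2))
E
python3 - <<'E'
from h import *
goto((.474,-.110,.20),76.3)
E
```

```text
yaw 76.3 twist [-1.5348e+02 -1.0000e-02 -1.2000e-01] shift before turn cm [  0.53  43.77 -41.2 ] after [  0.46 -20.77  56.41]
 yaw 256.3 twist [ 2.652e+01 -9.000e-02  1.000e-02] shift before turn cm [  0.53  43.77 -41.2 ] after [  0.46  20.77 -56.41]
 t 0.15 pos [ 0.1386 -0.6089  0.2046] jaw yaw -77.18 down [-0.     0.002 -1.   ] F [-0.7 -0.3 -0.2] w 1.001 q6 -0.12
```

```bash
python3 -m inch '[{"fingers":1,"delta_pos":[-1.5,0,0],"twist":[0,0,0]},{"fingers":1,"delta_pos":[-0.5,4.4,-4.1],"twist":[0,0,0]},{"fingers":1,"delta_pos":[0,4.4,-4.1],"twist":[0,0,0]},{"fingers":1,"delta_pos":[0,4.4,-4.1],"twist":[0,0,0]},{"fingers":1,"delta_pos":[0,4.4,-4.1],"twist":[0,0,0]}]'
python3 -m inch '[{"fingers":1,"delta_pos":[0,4.4,-4.1],"twist":[0,0,0]},{"fingers":1,"delta_pos":[0,4.4,-4.1],"twist":[0,0,0]},{"fingers":1,"delta_pos":[0,4.4,-4.1],"twist":[0,0,0]},{"fingers":1,"delta_pos":[0,4.4,-4.1],"twist":[0,0,0]},{"fingers":1,"delta_pos":[0,4.4,-4.1],"twist":[0,0,0]}]'
python3 -m inch '[{"fingers":1,"delta_pos":[0,4.4,-4.1],"twist":[0,0,0]},{"fingers":1,"delta_pos":[0,0,0],"twist":[9,0,0]},{"fingers":1,"delta_pos":[0,0,0],"twist":[9,0,0]},{"fingers":1,"delta_pos":[0,0,0],"twist":[8.5,0,0]},{"fingers":1,"delta_pos":[0,0,0],"twist":[0,0,0]}]'
python3 - <<'E'
from h import *
goto((.474,-.110,.20),256.3)
from plant import viewer
f=viewer.grab_frame("wrist"); cv2.imwrite("pics/c.png",f["pixels"]); pickle.dump(f,open("w1.pkl","wb"))
E
```

```text
time: 0.78
tool_pos: [0.2749, -0.4092, 0.2269]
tool_rot: [0.553, 0.441, 0.552, -0.441]
contact_force: [1.5, -0.6, -0.1]
gripper_width: 1.003
time: 1.4
tool_pos: [0.4441, -0.1601, 0.2271]
tool_rot: [0.554, 0.441, 0.552, -0.441]
contact_force: [0.2, -0.3, -0.0]
gripper_width: 0.998
time: 2.02
tool_pos: [0.4771, -0.112, 0.2266]
tool_rot: [0.438, 0.556, 0.437, -0.555]
contact_force: [0.7, 0.4, -0.6]
gripper_width: 1.002
 yaw 256.3 twist [ 0.13  0.01 -0.08] shift before turn cm [ 2.66 -0.35 -0.12] after [ 2.66 -0.35 -0.12]
 yaw 436.3 twist [-1.7987e+02  1.2000e-01  2.0000e-02] shift before turn cm [ 2.66 -0.35 -0.12] after [2.66 0.35 0.12]
 t 2.02 pos [ 0.4771 -0.112   0.2266] jaw yaw -103.57 down [ 0.001 -0.001 -1.   ] F [ 0.7  0.4 -0.6] w 1.002 q6 1.43
```

View pics/c.png

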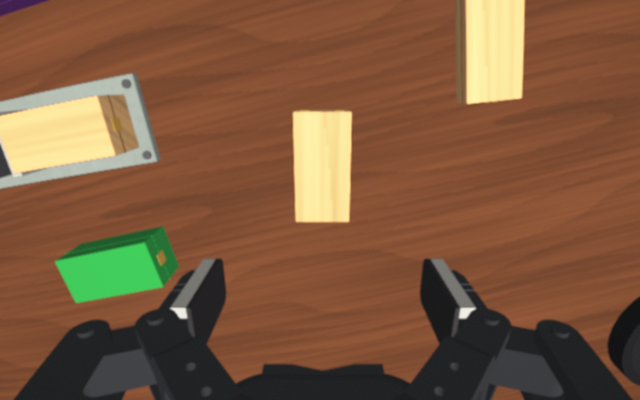

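```bash
cat >> h.py <<'E'
def rect(f,u,v,tol=.006):
    w=cloud(f); z0=np.nanmedian(w[v-2:v+3,u-2:u+3,2]); m=(np.abs(w[...,2]-z0)<tol).astype(np.uint8)
    k,l=cv2.connectedComponents(m); mm=l==l[v,u]; p=w[mm]
    r=cv2.minAreaRect(p[:,:2].astype(np.float32)*1000)
    (cx,cy),(a,b),t=r
    if a<b: t+=90; a,b=b,a
    return dict(c=(round(cx/1000,4),round(cy/1000,4)),z=round(float(np.median(p[:,2])),4),size=(round(a,1),round(b,1)),long=round(t,2),n=int(mm.sum()))
E
python3 - <<'E'
from h import *
f=pickle.load(open("w1.pkl","rb"))
for u,v in((322,167),(50,135)): print(rect(f,u,v,.004))
g=pickle.load(open("top.pkl","rb"))
print("top stand",rect(g,240,215,.003)); print("top plate", rect(g,268,232,.004))
g=pickle.load(open("scene.pkl","rb")); print("scene stand",rect(g,388,167,.003))
E
```

```text
{'c': (0.4703, -0.1092), 'z': 0.0426, 'size': (118.9, 60.2), 'long': 166.46, 'n': 6204}
{'c': (0.5739, 0.1458), 'z': 0.0626, 'size': (122.2, 60.8), 'long': 84.65, 'n': 6424}
top stand {'c': (0.576, 0.1445), 'z': 0.0622, 'size': (119.6, 60.0), 'long': 84.86, 'n': 1123}
top plate {'c': (0.5805, 0.1954), 'z': 0.0122, 'size': (251.9, 99.9), 'long': 84.95, 'n': 1630}
scene stand {'c': (0.5792, 0.1456), 'z': 0.0606, 'size': (121.7, 61.6), 'long': 85.24, 'n': 1016}
```

```bash
python3 - <<'E'
from h import *
goto((.4710,-.1095,.006),256.46)
E
```

```text
yaw 256.5 twist [ 0.01  0.01 -0.07] shift before turn cm [22.04 -0.67 -0.11] after [22.05 -0.65 -0.11]
 yaw 436.5 twist [-1.7999e+02  1.1000e-01  1.0000e-02] shift before turn cm [22.04 -0.67 -0.11] after [22.05  0.65  0.11]
 t 2.08 pos [ 0.477  -0.1121  0.2265] jaw yaw -103.53 down [ 0.001 -0.    -1.   ] F [ 0.8 -0.2  0.4] w 1.004 q6 1.42
```

```bash
python3 -m inch '[{"fingers":1,"delta_pos":[5,-0.65,-0.1],"twist":[0,0,0]},{"fingers":1,"delta_pos":[5,0,0],"twist":[0,0,0]},{"fingers":1,"delta_pos":[5,0,0],"twist":[0,0,0]},{"fingers":1,"delta_pos":[3,0,0],"twist":[0,0,0]},{"fingers":1,"delta_pos":[0,0,0],"twist":[0,0,0]}]'
python3 - <<'E'
from h import *
goto((.4710,-.1095,.006),256.46)
from plant import viewer
f=viewer.grab_frame("wrist"); cv2.imwrite("pics/d.png",f["pixels"]); pickle.dump(f,open("w2.pkl","wb"))
E
```

```text
time: 2.7
tool_pos: [0.4684, -0.1087, 0.0431]
tool_rot: [-0.435, -0.555, -0.439, 0.557]
contact_force: [-0.0, 0.2, 0.0]
gripper_width: 1.006
 yaw 256.5 twist [-0.05 -0.05  0.33] shift before turn cm [3.71 0.29 0.02] after [3.71 0.27 0.02]
 yaw 436.5 twist [1.7994e+02 5.2000e-01 8.0000e-02] shift before turn cm [3.71 0.29 0.02] after [ 3.71 -0.27 -0.02]
 t 2.7 pos [ 0.4684 -0.1087  0.0431] jaw yaw -103.59 down [-0.005  0.002 -1.   ] F [-0.   0.2  0. ] w 1.006 q6 1.43
```

View pics/d.png

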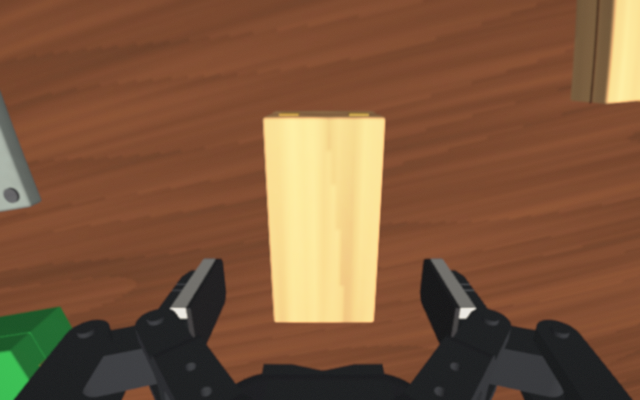

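```bash
python3 -m inch '[{"fingers":1,"delta_pos":[2.5,0.25,0],"twist":[0,0,0.3]},{"fingers":1,"delta_pos":[1.2,0,0],"twist":[0,0,0]},{"fingers":1,"delta_pos":[0,0,0],"twist":[0,0,0]}]'
python3 - <<'E'
from h import *
f=pickle.load(open("w2.pkl","rb")); print(rect(f,324,220,.004))
goto((.4710,-.1095,.006),256.46)
E
```

```text
time: 3.12
tool_pos: [0.4733, -0.1101, 0.0089]
tool_rot: [0.438, 0.557, 0.436, -0.555]
contact_force: [-0.7, 0.1, -0.0]
gripper_width: 0.997
{'c': (0.4708, -0.1093), 'z': 0.0426, 'size': (119.8, 60.6), 'long': 166.55, 'n': 22674}
 yaw 256.5 twist [-0.12  0.   -0.29] shift before turn cm [ 0.29 -0.24 -0.01] after [ 0.29 -0.24 -0.01]
 yaw 436.5 twist [179.88  -0.46  -0.  ] shift before turn cm [ 0.29 -0.24 -0.01] after [0.29 0.24 0.01]
 t 3.12 pos [ 0.4733 -0.1101  0.0089] jaw yaw -103.66 down [ 0.005 -0.001 -1.   ] F [-0.7  0.1 -0. ] w 0.997 q6 1.43
```

```bash
python3 -m inch '[{"fingers":1,"delta_pos":[0.3,-0.2,0],"twist":[0,0,-0.3]},{"fingers":1,"delta_pos":[0,0,0],"twist":[0,0,0]}]'
python3 -m inch '[{"fingers":1,"delta_pos":[0,0,0],"twist":[0,0,0]}]'
python3 - <<'E'
from h import *
goto((.4710,-.1095,.006),256.46)
E
```

```text
time: 3.38
tool_pos: [0.4716, -0.1098, 0.0061]
tool_rot: [0.437, 0.556, 0.437, -0.556]
contact_force: [0.3, 0.2, 0.5]
gripper_width: 0.999
time: 3.5
tool_pos: [0.4716, -0.1098, 0.006]
tool_rot: [0.437, 0.556, 0.437, -0.556]
contact_force: [0.4, -0.8, -0.4]
gripper_width: 0.998
 yaw 256.5 twist [-0.14  0.01 -0.05] shift before turn cm [-0.   -0.06 -0.01] after [-0.   -0.06 -0.01]
 yaw 436.5 twist [ 1.7986e+02 -8.0000e-02 -1.0000e-02] shift before turn cm [-0.   -0.06 -0.01] after [-0.    0.06  0.01]
 t 3.5 pos [ 0.4716 -0.1098  0.006 ] jaw yaw -103.68 down [ 0.001 -0.    -1.   ] F [ 0.4 -0.8 -0.4] w 0.998 q6 1.43
```

Settled; the tilt is gone. Now to close.

```bash
python3 -m inch '[{"fingers":-1,"delta_pos":[0,0,0],"twist":[0,0,0]},{"fingers":-1,"delta_pos":[0,0,0],"twist":[0,0,0]},{"fingers":-1,"delta_pos":[0,0,0],"twist":[0,0,0]},{"fingers":-1,"delta_pos":[0,0,0],"twist":[0,0,0]},{"fingers":-1,"delta_pos":[0,0,0],"twist":[0,0,0]}]'
python3 -m inch '[{"fingers":-1,"delta_pos":[0,0,0],"twist":[0,0,0]},{"fingers":-1,"delta_pos":[0,0,0],"twist":[0,0,0]}]'
python3 -m inch '[{"fingers":-1,"delta_pos":[-2,0,0],"twist":[0,0,0]},{"fingers":-1,"delta_pos":[-4,0,0],"twist":[0,0,0]},{"fingers":-1,"delta_pos":[-4,0,0],"twist":[0,0,0]},{"fingers":-1,"delta_pos":[-4,0,0],"twist":[0,0,0]},{"fingers":-1,"delta_pos":[-2,0,0],"twist":[0,0,0]}]'
python3 - <<'E'
from h import *
# stand pose: origin, heading
h=np.radians(84.9); O=np.array([.576,.1456]); ex=np.array([np.cos(h),np.sin(h)])
p=O-0.06*ex
print(p)
goto((p[0],p[1],.20),-5.1)
E
```

```text
time: 4.12
tool_pos: [0.4718, -0.1099, 0.0063]
tool_rot: [0.437, 0.556, 0.437, -0.556]
contact_force: [-1.9, 0.2, 5.2]
gripper_width: 0.674
time: 4.38
tool_pos: [0.4717, -0.1099, 0.0063]
tool_rot: [0.437, 0.556, 0.437, -0.556]
contact_force: [-1.3, -0.6, 6.1]
gripper_width: 0.679
time: 5.0
tool_pos: [0.4714, -0.1096, 0.1664]
tool_rot: [0.437, 0.556, 0.437, -0.556]
contact_force: [-0.1, -1.0, -4.9]
gripper_width: 0.671
[0.57066634 0.08583754]
 yaw -5.1 twist [-9.857e+01  6.000e-02 -5.000e-02] shift before turn cm [ -3.35   5.03 -21.34] after [-3.36 20.35  8.15]
 yaw 174.9 twist [ 8.143e+01 -5.000e-02 -6.000e-02] shift before turn cm [ -3.35   5.03 -21.34] after [ -3.36 -20.35  -8.15]
 t 5.0 pos [ 0.4714 -0.1096  0.1664] jaw yaw -103.67 down [ 0.001 -0.    -1.   ] F [-0.1 -1.  -4.9] w 0.671 q6 1.43
```

```bash
python3 -m inch '[{"fingers":-1,"delta_pos":[-1,0,0],"twist":[-10.5,0,0]},{"fingers":-1,"delta_pos":[-1,0,0],"twist":[-10.5,0,0]},{"fingers":-1,"delta_pos":[-1,0,0],"twist":[-10.5,0,0]},{"fingers":-1,"delta_pos":[-0.4,0,0],"twist":[-10.5,0,0]},{"fingers":-1,"delta_pos":[0,0,0],"twist":[-10.5,0,0]}]'
python3 -m inch '[{"fingers":-1,"delta_pos":[0,0,0],"twist":[-10.5,0,0]},{"fingers":-1,"delta_pos":[0,0,0],"twist":[-10.5,0,0]},{"fingers":-1,"delta_pos":[0,0,0],"twist":[-10.5,0,0]},{"fingers":-1,"delta_pos":[0,0,0],"twist":[-10.5,0,0]},{"fingers":-1,"delta_pos":[0,0,0],"twist":[-4,0,0]}]'
python3 -m inch '[{"fingers":-1,"delta_pos":[0,4,1.6],"twist":[0,0,0]},{"fingers":-1,"delta_pos":[0,4,1.6],"twist":[0,0,0]},{"fingers":-1,"delta_pos":[0,4,1.6],"twist":[0,0,0]},{"fingers":-1,"delta_pos":[0,3,1.5],"twist":[0,0,0]},{"fingers":-1,"delta_pos":[0,0,0],"twist":[0,0,0]}]'
python3 - <<'E'
from h import *
h=np.radians(84.9); O=np.array([.576,.1456]); ex=np.array([np.cos(h),np.sin(h)])
p=O-0.06*ex
goto((p[0],p[1],.20),-5.1)
from plant import viewer
f=viewer.grab_frame("wrist"); cv2.imwrite("pics/e.png",f["pixels"]); pickle.dump(f,open("w3.pkl","wb"))
E
```

```text
time: 5.62
tool_pos: [0.4704, -0.1092, 0.1976]
tool_rot: [0.638, 0.303, 0.64, -0.304]
contact_force: [0.1, 0.2, -5.0]
gripper_width: 0.674
time: 6.25
tool_pos: [0.4701, -0.1091, 0.1969]
tool_rot: [0.705, 0.031, 0.708, -0.03]
contact_force: [0.4, 0.4, -3.6]
gripper_width: 0.676
time: 6.88
tool_pos: [0.5469, 0.036, 0.1969]
tool_rot: [0.705, 0.031, 0.708, -0.031]
contact_force: [-0.2, -0.4, -4.4]
gripper_width: 0.673
 yaw -5.1 twist [ 0.1  -0.24 -0.02] shift before turn cm [-0.32  5.18  1.93] after [-0.31  5.18  1.92]
 yaw 174.9 twist [-1.799e+02  3.000e-02 -3.800e-01] shift before turn cm [-0.32  5.18  1.93] after [-0.31 -5.18 -1.92]
 t 6.88 pos [0.5469 0.036  0.1969] jaw yaw -5.0 down [-0.004  0.001 -1.   ] F [-0.2 -0.4 -4.4] w 0.673 q6 0.02
```

View pics/e.png

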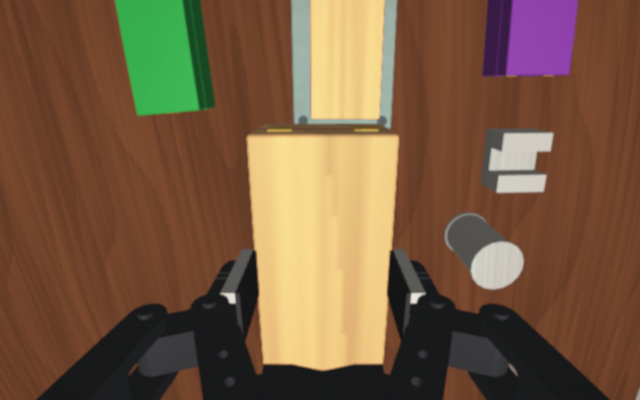

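```bash
cat >> h.py <<'E'
def held(f,u,v,tol=.004):
    """case top seen by wrist, in tool frame (mm); uses current state pose"""
    s,R=state(); w=cloud(f); c=(w-s["tool_pos"])@R.as_matrix()*1000
    x0=np.nanmedian(c[v-2:v+3,u-2:u+3,0]); m=(np.abs(c[...,0]-x0)<tol*1000)
    k,l=cv2.connectedComponents(m.astype(np.uint8)); p=c[l==l[v,u]]
    ymax=np.percentile(p[:,1],99.7); 
    L=[];
    for y in np.arange(p[:,1].min()+8,ymax-6,4):
        q=p[np.abs(p[:,1]-y)<2][:,2]
        if len(q)>10: L.append((y,q.min(),q.max()))
    L=np.array(L); a=np.polyfit(L[:,0],(L[:,1]+L[:,2])/2,1)
    print("held: depth x",round(x0,1),"far y",round(ymax,1),"near y",round(p[:,1].min(),1),"z mid at y=0",round(a[1],2),"skew deg",round(np.degrees(np.arctan(a[0])),2),"width",round(np.median(L[:,2]-L[:,1]),1))
E
python3 - <<'E'
from h import *
from plant import viewer
f=viewer.grab_frame("wrist"); pickle.dump(f,open("w4.pkl","wb"))
held(f,323,250)
print(rect(f,345,60,.003))
goto((.5,.1,.2),-5.1)
E
```

```text
held: depth x -35.6 far y 62.1 near y -54.0 z mid at y=0 -1.41 skew deg -0.15 width 59.8
{'c': (0.5729, 0.1329), 'z': 0.0625, 'size': (93.5, 60.5), 'long': 85.12, 'n': 8444}
 yaw -5.1 twist [-0.04 -0.22  0.03] shift before turn cm [-0.25  6.14 -5.21] after [-0.27  6.14 -5.21]
 yaw 174.9 twist [1.7996e+02 5.0000e-02 3.4000e-01] shift before turn cm [-0.25  6.14 -5.21] after [-0.27 -6.14  5.21]
 t 6.97 pos [0.5464 0.0342 0.1973] jaw yaw -5.14 down [-0.004 -0.    -1.   ] F [-0.6  0.1 -6. ] w 0.674 q6 0.02
```

```bash
python3 - <<'E'
from h import *
goto((.5730,.1189,.085),-5.1)
E
```

```text
yaw -5.1 twist [-0.04 -0.22  0.03] shift before turn cm [11.22  8.68  1.93] after [11.23  8.67  1.9 ]
 yaw 174.9 twist [1.7996e+02 5.0000e-02 3.4000e-01] shift before turn cm [11.22  8.68  1.93] after [11.23 -8.67 -1.9 ]
 t 6.97 pos [0.5464 0.0342 0.1973] jaw yaw -5.14 down [-0.004 -0.    -1.   ] F [-0.6  0.1 -6. ] w 0.674 q6 0.02
```

```bash
python3 -m inch '[{"fingers":-1,"delta_pos":[0,4.4,1],"twist":[0,-0.2,0]},{"fingers":-1,"delta_pos":[0,4.3,0.9],"twist":[0,0,0]},{"fingers":-1,"delta_pos":[4,0,0],"twist":[0,0,0]},{"fingers":-1,"delta_pos":[3,0,0],"twist":[0,0,0]},{"fingers":-1,"delta_pos":[2,0,0],"twist":[0,0,0]}]'
python3 -m inch '[{"fingers":-1,"delta_pos":[0,0,0],"twist":[0,0,0]},{"fingers":-1,"delta_pos":[0,0,0],"twist":[0,0,0]}]'
python3 - <<'E'
from h import *
goto((.5730,.1189,.085),-5.1)
from plant import viewer
f=viewer.grab_frame("wrist"); cv2.imwrite("pics/f.png",f["pixels"]); pickle.dump(f,open("w5.pkl","wb"))
held(f,323,250)
g=viewer.grab_frame("scene"); cv2.imwrite("pics/f2.png",cv2.resize(g["pixels"][60:260,260:520],None,fx=3,fy=3))
E
```

```text
time: 7.6
tool_pos: [0.573, 0.118, 0.1067]
tool_rot: [0.706, 0.032, 0.706, -0.033]
contact_force: [-0.2, -1.0, -4.3]
gripper_width: 0.674
time: 7.85
tool_pos: [0.5756, 0.1187, 0.111]
tool_rot: [0.708, 0.032, 0.704, -0.032]
contact_force: [0.7, 0.1, -4.3]
gripper_width: 0.675
 yaw -5.1 twist [-0.12  0.34 -0.02] shift before turn cm [ 2.6  -0.   -0.28] after [ 2.6   0.   -0.26]
 yaw 174.9 twist [ 1.7988e+02 -4.0000e-02 -5.3000e-01] shift before turn cm [ 2.6  -0.   -0.28] after [ 2.6  -0.    0.26]
 t 7.85 pos [0.5756 0.1187 0.111 ] jaw yaw -5.22 down [ 0.006 -0.    -1.   ] F [ 0.7  0.1 -4.3] w 0.675 q6 0.17
held: depth x -35.7 far y 61.3 near y -54.8 z mid at y=0 -1.75 skew deg -0.03 width 59.8
```

View pics/f.png

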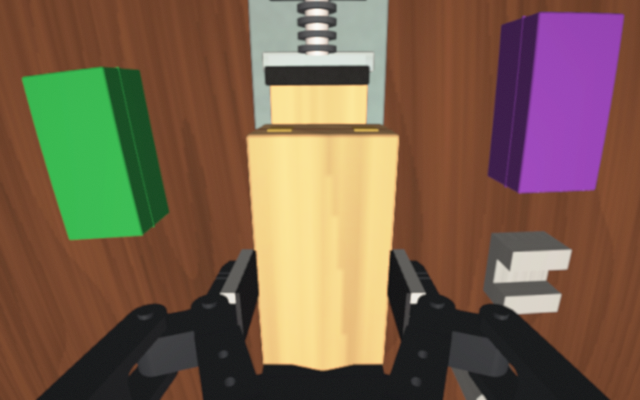

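View pics/f2.png

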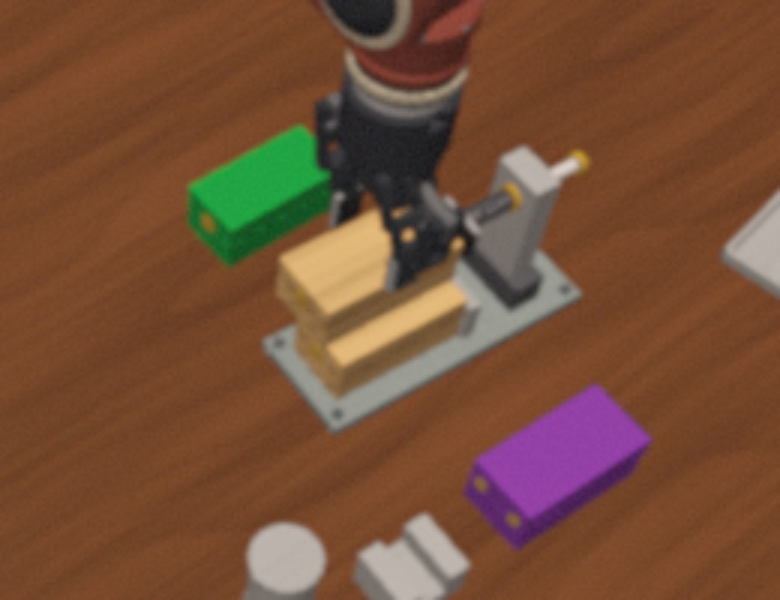

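```bash
python3 -m inch '[{"fingers":-1,"delta_pos":[1.5,0,-0.2],"twist":[0,0.25,0]},{"fingers":-1,"delta_pos":[1.2,0,0],"twist":[0,0,0]},{"fingers":-1,"delta_pos":[0.8,0,0],"twist":[0,0,0]},{"fingers":-1,"delta_pos":[0,0,0],"twist":[0,0,0]},{"fingers":-1,"delta_pos":[0,0,0],"twist":[0,0,0]}]'
python3 - <<'E'
from h import *
goto((.5730,.1189,.0708),-5.1)
from plant import viewer
f=viewer.grab_frame("wrist"); cv2.imwrite("pics/g.png",f["pixels"]); pickle.dump(f,open("w6.pkl","wb"))
held(f,323,250)
E
```

```text
time: 8.57
tool_pos: [0.5729, 0.1192, 0.0747]
tool_rot: [0.706, 0.032, 0.707, -0.032]
contact_force: [0.5, -0.3, -5.0]
gripper_width: 0.675
 yaw -5.1 twist [-0.07 -0.03 -0.01] shift before turn cm [ 0.39 -0.03  0.01] after [ 0.39 -0.03  0.01]
 yaw 174.9 twist [ 1.7993e+02 -1.0000e-02  4.0000e-02] shift before turn cm [ 0.39 -0.03  0.01] after [ 0.39  0.03 -0.01]
 t 8.57 pos [0.5729 0.1192 0.0747] jaw yaw -5.17 down [-0.  0. -1.] F [ 0.5 -0.3 -5. ] w 0.675 q6 0.17
held: depth x -35.6 far y 61.4 near y -55.1 z mid at y=0 -1.66 skew deg -0.07 width 59.8
```

View pics/g.png

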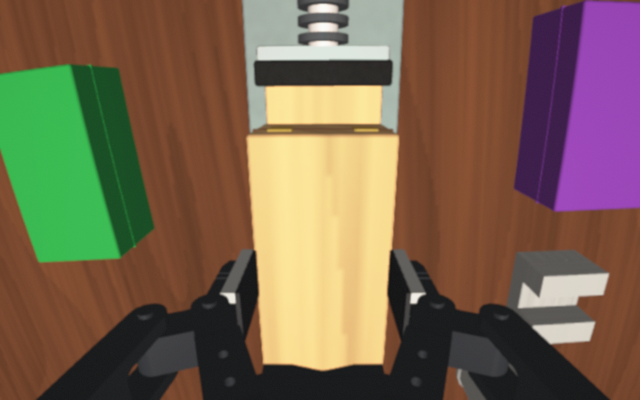

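```bash
python3 - <<'E'
from h import *
f=pickle.load(open("w6.pkl","rb")); s,R=state(); w=cloud(f); c=(w-s["tool_pos"])@R.as_matrix()*1000
# column slice profile at u=323 
for v in list(range(40,140,3)): print(v,np.round(c[v,323],1),np.round(c[v,300],1),f["pixels"][v,323])
for v in (90,100,110):
    m=np.abs(w[v,:,2]-.062)<.004; u=np.where(m)[0]; u=u[(u>240)&(u<410)]; print(v,u.min(),u.max(),np.round(c[v,u.min()],1),np.round(c[v,u.max()],1))
for v in (62,70,76):
    m=np.abs(w[v,:,2]-.125)<.012; u=np.where(m)[0]; u=u[(u>220)&(u<430)]; print("pad",v,u.min(),u.max(),np.round(c[v,u.min()],1),np.round(c[v,u.max()],1))
E
```

```text
40 [-50.5  93.3  -1.5] [-49.2  93.5  -9. ] [146 149 147]
43 [-48.6  92.6  -1.5] [-43.1  93.3  -9.4] [250 251 251]
46 [-55.6  90.9  -1.5] [-53.8  91.1  -8.7] [236 240 235]
49 [-55.6  90.1  -1.5] [-54.8  90.2  -8.6] [224 231 222]
52 [-54.8  89.3  -1.5] [-54.1  89.3  -8.7] [224 231 222]
55 [-54.4  88.4  -1.5] [-54.9  88.4  -8.7] [224 231 222]
58 [-54.9  87.5  -1.5] [-52.9  87.6  -8.8] [222 228 219]
61 [-55.5  86.5  -1.5] [-55.9  86.5  -8.6] [53 55 54]
64 [-56.1  85.6  -1.5] [-54.1  85.8  -8.8] [42 44 46]
67 [-56.1  84.7  -1.5] [-55.4  84.8  -8.7] [41 44 47]
70 [-55.7  83.9  -1.5] [-54.8  83.9  -8.7] [43 45 47]
73 [-55.6  83.   -1.5] [-55.8  83.   -8.7] [41 44 46]
76 [-55.5  82.1  -1.5] [-54.4  82.1  -8.8] [42 44 47]
79 [-55.1  81.2  -1.5] [-57.   81.1  -8.6] [42 45 46]
82 [-54.9  80.3  -1.5] [-56.   80.3  -8.7] [41 44 45]
85 [-55.4  79.3  -1.5] [-55.9  79.3  -8.8] [ 70 104 130]
88 [11.3 78.2 -1.6] [ 12.5  78.2 -13.3] [147 223 249]
91 [13.4 76.7 -1.6] [ 11.6  76.7 -13.2] [147 222 249]
94 [11.9 75.2 -1.6] [ 12.7  75.2 -13.3] [146 222 249]
97 [12.2 73.8 -1.6] [ 12.3  73.8 -13.3] [147 222 2
[... 393 characters left out ...]
61.7 -1.6] [ 13.   61.6 -13.6] [147 224 249]
124 [ 3.  61.  -1.5] [  2.8  61.1 -12.9] [ 81 124 157]
127 [-13.9  61.5  -1.5] [-14.   61.5 -11.8] [ 57  84 109]
130 [-25.2  61.5  -1.5] [-24.8  61.5 -11.1] [ 55  82 110]
133 [-33.1  61.3  -1.5] [-34.6  61.5 -10.5] [ 65  98 126]
136 [-35.   60.4  -1.5] [-35.1  60.4 -10.5] [118 181 226]
139 [-37.1  59.5  -1.5] [-34.7  59.2 -10.5] [140 214 244]
90 266 381 [ 13.2  77.3 -30.7] [12.7 77.3 28. ]
100 265 381 [ 13.9  72.3 -31.6] [12.3 72.4 28.2]
110 266 380 [ 13.1  67.3 -31.2] [12.4 67.3 27.9]
pad 62 254 392 [-55.4  86.4 -23.1] [-55.6  86.3  20. ]
pad 70 254 392 [-55.2  84.  -23.2] [-53.   84.1  20.6]
pad 76 254 391 [-54.1  82.2 -23.5] [-55.6  82.2  19.9]
```

```bash
python3 -m inch '[{"fingers":-1,"delta_pos":[0.43,0,0],"twist":[0,0,0]},{"fingers":-1,"delta_pos":[0,0,0],"twist":[0,0,0]},{"fingers":-1,"delta_pos":[0,0,0],"twist":[0,0,0]}]'
python3 -c "
from h import *
goto((.5729,.1189,.0703),-5.1)"
```

```text
time: 9.0
tool_pos: [0.5726, 0.1192, 0.0702]
tool_rot: [0.706, 0.032, 0.707, -0.032]
contact_force: [1.1, -0.1, -4.7]
gripper_width: 0.675
 yaw -5.1 twist [-0.08 -0.05  0.  ] shift before turn cm [-0.01 -0.03  0.03] after [-0.01 -0.03  0.03]
 yaw 174.9 twist [1.7992e+02 0.0000e+00 8.0000e-02] shift before turn cm [-0.01 -0.03  0.03] after [-0.01  0.03 -0.03]
 t 9.0 pos [0.5726 0.1192 0.0702] jaw yaw -5.18 down [-0.001  0.    -1.   ] F [ 1.1 -0.1 -4.7] w 0.675 q6 0.17
```

```bash
python3 -m inch '[{"fingers":-1,"delta_pos":[0,0.8,0.02],"twist":[0,0,0]},{"fingers":-1,"delta_pos":[0,0.9,0],"twist":[0,0,0]},{"fingers":-1,"delta_pos":[0,0.85,0],"twist":[0,0,0]},{"fingers":-1,"delta_pos":[0,0,0],"twist":[0,0,0]},{"fingers":-1,"delta_pos":[0,0,0],"twist":[0,0,0]}]'
python3 - <<'E'
from h import *
goto((.5752,.1448,.0683),-5.1)
from plant import viewer
f=viewer.grab_frame("wrist"); cv2.imwrite("pics/i.png",f["pixels"]); pickle.dump(f,open("w7.pkl","wb"))
held(f,323,250)
s,R=state(); w=cloud(f); c=(w-s["tool_pos"])@R.as_matrix()*1000
for v in list(range(90,140,3)): print(v,np.round(c[v,323],1),np.round(c[v,252],1),f["pixels"][v,252])
E
```

```text
time: 9.62
tool_pos: [0.5751, 0.1446, 0.0701]
tool_rot: [0.706, 0.032, 0.707, -0.032]
contact_force: [0.4, -0.0, -5.5]
gripper_width: 0.678
 yaw -5.1 twist [-0.06 -0.06  0.02] shift before turn cm [0.18 0.02 0.01] after [0.18 0.02 0.01]
 yaw 174.9 twist [1.7994e+02 3.0000e-02 9.0000e-02] shift before turn cm [0.18 0.02 0.01] after [ 0.18 -0.02 -0.01]
 t 9.62 pos [0.5751 0.1446 0.0701] jaw yaw -5.16 down [-0.001 -0.    -1.   ] F [ 0.4 -0.  -5.5] w 0.678 q6 0.21
held: depth x -36.3 far y 60.5 near y -55.1 z mid at y=0 -1.55 skew deg -0.11 width 59.8
90 [-54.6  78.   -1.3] [ 56.8  77.2 -46.5] [175 187 175]
93 [-54.9  77.   -1.3] [ 56.9  75.3 -46.7] [175 187 175]
96 [-53.9  76.1  -1.3] [ 57.2  73.4 -46.8] [174 185 173]
99 [-58.9  75.3  -1.3] [ 57.2  71.6 -46.9] [173 184 172]
102 [-57.3  74.3  -1.3] [ 56.7  69.7 -46.9] [172 183 172]
105 [-58.8  73.5  -1.3] [ 57.2  67.8 -47.1] [175 185 172]
108 [-54.1  72.3  -1.3] [ 57.7  65.9 -47.3] [173 184 172]
111 [-53.9  71.3  -1.3] [ 56.7  64.1 -47.2] [174 185 173]
114 [-54.5  70.4  -1.3] [ 57.5  62.1 -47.5] [175 186 175]
117 [-58.4  69.7  -1.3] [ 57.8  60.1 -47.7] [177 188 177]
120 [-57.5  68.7  -1.3] [ 56.8  58.3 -47.6] [177 189 177]
123 [-57.6  67.8  -1.3] [ 56.6  56.4 -47.7] [178 190 178]
126 [-54.3  66.5  -1.3] [ 57.7  54.3 -48. ] [175 187 176]
129 [-59.1  66.   -1.3] [-21.1  61.6 -31.8] [145 159 161]
132 [-60.6  65.3  -1.3] [-28.5  61.3 -30.4] [ 99 120 134]
135 [-58.6  64.1  -1.3] [-36.1  61.1 -28.9] [104 157 203]
138 [-59.4  63.2  -1.3] [-36.2  59.9 -28.9] [144 219 247]
```

View pics/i.png

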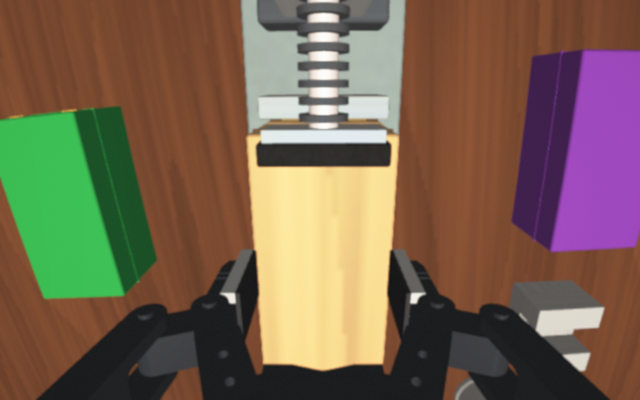

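```bash
python3 - <<'E'
from h import *
f=pickle.load(open("w7.pkl","rb")); s,R=state(); w=cloud(f); c=(w-s["tool_pos"])@R.as_matrix()*1000
for v in list(range(156,174,2)): print(v,np.round(c[v,323],1),f["pixels"][v,323])
E
python3 -m inch '[{"fingers":-1,"delta_pos":[0.1,0.02,0],"twist":[0,0,0]},{"fingers":-1,"delta_pos":[0.06,0,0],"twist":[0,0,0]},{"fingers":-1,"delta_pos":[0,0,0],"twist":[0,0,0]}]'
```

```text
156 [-59.9  57.5  -1.3] [43 46 47]
158 [-61.2  57.1  -1.3] [44 46 49]
160 [-61.1  56.4  -1.3] [44 47 49]
162 [-60.6  55.7  -1.3] [43 47 49]
164 [-60.3  54.9  -1.3] [42 46 47]
166 [-59.3  54.   -1.3] [ 81 119 148]
168 [-35.3  47.8  -1.3] [139 212 245]
170 [-34.6  46.8  -1.3] [144 218 247]
172 [-35.7  46.2  -1.3] [144 218 247]
time: 10.05
tool_pos: [0.5751, 0.1446, 0.0685]
tool_rot: [0.706, 0.032, 0.707, -0.032]
contact_force: [-0.2, 0.6, -3.7]
gripper_width: 0.674
```

```bash
python3 -m inch '[{"fingers":-1,"delta_pos":[-0.05,0.06,0],"twist":[0,0,0]},{"fingers":-1,"delta_pos":[0.08,0,0],"twist":[0,0,0]},{"fingers":-1,"delta_pos":[0,0,0],"twist":[0,0,0]}]'
python3 -m inch '[{"fingers":-1,"delta_pos":[0.04,0,0],"twist":[0,0,0]},{"fingers":-1,"delta_pos":[0,0,0],"twist":[0,0,0]}]'
```

```text
time: 10.42
tool_pos: [0.5753, 0.1454, 0.0684]
tool_rot: [0.706, 0.032, 0.707, -0.032]
contact_force: [0.2, 0.9, -5.2]
gripper_width: 0.675
time: 10.68
tool_pos: [0.5753, 0.1454, 0.0684]
tool_rot: [0.706, 0.032, 0.707, -0.032]
contact_force: [-1.5, 0.2, -0.8]
gripper_width: 0.675
```

```bash
python3 -m inch '[{"fingers":-1,"delta_pos":[0.02,0,0],"twist":[0,0,0]},{"fingers":1,"delta_pos":[0,0,0],"twist":[0,0,0]},{"fingers":1,"delta_pos":[0,0,0],"twist":[0,0,0]},{"fingers":1,"delta_pos":[0,0,0],"twist":[0,0,0]},{"fingers":1,"delta_pos":[0,0,0],"twist":[0,0,0]}]'
python3 - <<'E'
from h import *
goto((.5752,.1448,.0683),-5.1)
from plant import viewer
f=viewer.grab_frame("wrist"); cv2.imwrite("pics/j.png",f["pixels"]); pickle.dump(f,open("w8.pkl","wb"))
held(f,323,250)
E
```

```text
time: 11.3
tool_pos: [0.5754, 0.1454, 0.0679]
tool_rot: [0.706, 0.032, 0.707, -0.032]
contact_force: [-0.2, 0.0, -0.2]
gripper_width: 1.002
 yaw -5.1 twist [-0.08 -0.03 -0.01] shift before turn cm [-0.04 -0.06 -0.01] after [-0.04 -0.06 -0.01]
 yaw 174.9 twist [ 1.7992e+02 -1.0000e-02  4.0000e-02] shift before turn cm [-0.04 -0.06 -0.01] after [-0.04  0.06  0.01]
 t 11.3 pos [0.5754 0.1454 0.0679] jaw yaw -5.18 down [-0.  0. -1.] F [-0.2  0.  -0.2] w 1.002 q6 0.21
held: depth x -36.6 far y 60.3 near y -54.6 z mid at y=0 -1.39 skew deg -0.09 width 59.9
```

View pics/j.png

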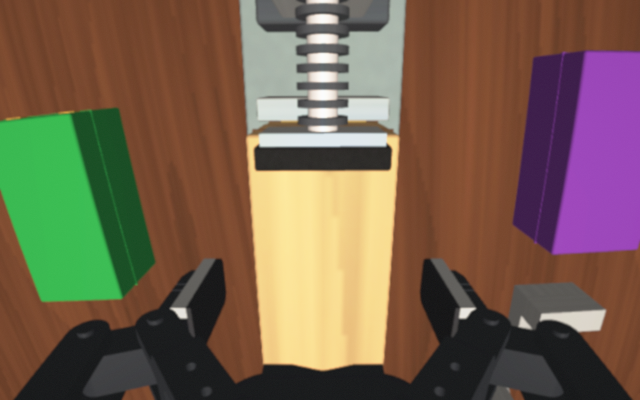

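```bash
python3 -m inch '[{"fingers":1,"delta_pos":[-2,0,0],"twist":[0,0,0]},{"fingers":1,"delta_pos":[-4,0,0],"twist":[0,0,0]},{"fingers":1,"delta_pos":[-5,0,0],"twist":[0,0,0]},{"fingers":1,"delta_pos":[-3,0,0],"twist":[0,0,0]},{"fingers":1,"delta_pos":[0,0,0],"twist":[10.5,0,0]}]'
python3 -m inch '[{"fingers":1,"delta_pos":[0,0,0],"twist":[10.5,0,0]},{"fingers":1,"delta_pos":[0,0,0],"twist":[10.5,0,0]},{"fingers":1,"delta_pos":[0,0,0],"twist":[10.5,0,0]},{"fingers":1,"delta_pos":[0,0,0],"twist":[10.5,0,0]},{"fingers":1,"delta_pos":[0,0,0],"twist":[10.5,0,0]}]'
python3 -m inch '[{"fingers":1,"delta_pos":[0,0,0],"twist":[10.5,0,0]},{"fingers":1,"delta_pos":[0,0,0],"twist":[10.5,0,0]},{"fingers":1,"delta_pos":[0,0,0],"twist":[7.6,0,0]},{"fingers":1,"delta_pos":[0,0,0],"twist":[0,0,0]},{"fingers":1,"delta_pos":[0,0,0],"twist":[0,0,0]}]'
python3 - <<'E'
from h import *
goto((.562,-.3094,.2),-96.75)
from plant import viewer
g=viewer.grab_frame("scene"); cv2.imwrite("pics/k.png",cv2.resize(g["pixels"][60:260,260:520],None,fx=3,fy=3)); pickle.dump(g,open("s2.pkl","wb"))
E
```

```text
time: 11.98
tool_pos: [0.5778, 0.1457, 0.2142]
tool_rot: [0.703, 0.099, 0.697, -0.097]
contact_force: [0.3, -0.1, 0.4]
gripper_width: 0.997
time: 12.6
tool_pos: [0.5757, 0.1454, 0.2096]
tool_rot: [0.585, 0.398, 0.584, -0.398]
contact_force: [1.1, 0.2, 0.3]
gripper_width: 0.997
time: 13.22
tool_pos: [0.5755, 0.1454, 0.2087]
tool_rot: [0.47, 0.528, 0.47, -0.528]
contact_force: [1.4, 0.1, -0.1]
gripper_width: 0.999
 yaw -96.8 twist [ 0.08 -0.01 -0.01] shift before turn cm [ 0.86  3.94 45.33] after [ 0.87  4.   45.32]
 yaw 83.2 twist [-1.7992e+02  2.0000e-02 -2.0000e-02] shift before turn cm [ 0.86  3.94 45.33] after [  0.87  -4.   -45.32]
 t 13.22 pos [0.5755 0.1454 0.2087] jaw yaw -96.67 down [ 0.  0. -1.] F [ 1.4  0.1 -0.1] w 0.999 q6 1.81
```

View pics/k.png

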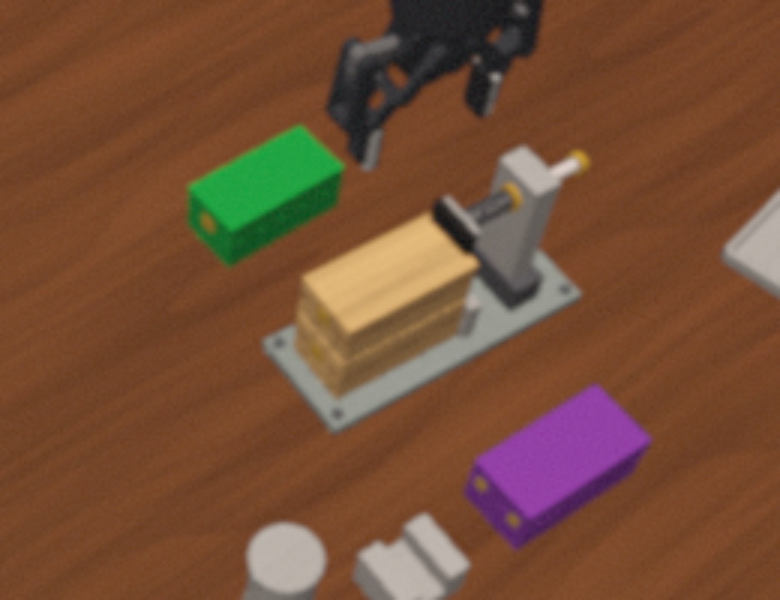

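```bash
python3 -m inch '[{"fingers":1,"delta_pos":[0,0.3,3.5],"twist":[0,0,0]},{"fingers":1,"delta_pos":[0,0.6,6],"twist":[0,0,0]},{"fingers":1,"delta_pos":[0,0.6,6],"twist":[0,0,0]},{"fingers":1,"delta_pos":[0,0.6,6],"twist":[0,0,0]},{"fingers":1,"delta_pos":[0,0.6,6],"twist":[0,0,0]}]'
python3 -m inch '[{"fingers":1,"delta_pos":[0,0.6,6],"twist":[0,0,0]},{"fingers":1,"delta_pos":[0,0.6,6],"twist":[0,0,0]},{"fingers":1,"delta_pos":[1,0,4],"twist":[0,0,0]},{"fingers":1,"delta_pos":[3,0,2],"twist":[0,0,0]},{"fingers":1,"delta_pos":[2,0,0],"twist":[0,0,0]}]'
python3 -m inch '[{"fingers":1,"delta_pos":[0,0,0],"twist":[0,0,0]},{"fingers":1,"delta_pos":[0,0,0],"twist":[0,0,0]}]'
python3 - <<'E'
from h import *
from plant import viewer
f=viewer.grab_frame("wrist"); cv2.imwrite("pics/l.png",f["pixels"]); pickle.dump(f,open("w9.pkl","wb"))
r=rect(f,323,200,.004); print(r)
goto((r["c"][0],r["c"][1],.004),r["long"]-90)
g=viewer.grab_frame("top"); pickle.dump(g,open("t2.pkl","wb")); 
x=g["pixels"][180:250,150:300]; cv2.imwrite("pics/l2.png",cv2.resize(x,None,fx=5,fy=5,interpolation=cv2.INTER_CUBIC))
g=viewer.grab_frame("scene"); pickle.dump(g,open("s3.pkl","wb")); 
x=g["pixels"][100:210,330:470]; cv2.imwrite("pics/l3.png",cv2.resize(x,None,fx=5.4,fy=5.4,interpolation=cv2.INTER_CUBIC))
E
```

```text
time: 13.9
tool_pos: [0.5695, -0.1328, 0.2081]
tool_rot: [-0.47, -0.528, -0.47, 0.528]
contact_force: [0.5, 0.8, -0.6]
gripper_width: 0.999
time: 14.52
tool_pos: [0.5595, -0.3119, 0.1461]
tool_rot: [-0.468, -0.529, -0.47, 0.529]
contact_force: [-0.1, 0.2, 0.3]
gripper_width: 0.997
time: 14.78
tool_pos: [0.5611, -0.3102, 0.1487]
tool_rot: [-0.47, -0.528, -0.47, 0.528]
contact_force: [0.4, 0.0, 1.0]
gripper_width: 0.998
{'c': (0.5567, -0.3093), 'z': 0.0306, 'size': (120.0, 60.3), 'long': 173.11, 'n': 9005}
 yaw 83.1 twist [-1.798e+02  1.100e-01  9.000e-02] shift before turn cm [14.53 -0.49 -0.08] after [14.53  0.47  0.06]
 yaw 263.1 twist [ 0.2   0.06 -0.07] shift before turn cm [14.53 -0.49 -0.08] after [14.53 -0.47 -0.06]
 t 14.82 pos [ 0.5613 -0.3105  0.1493] jaw yaw -96.69 down [ 0.001 -0.001 -1.   ] F [1.  0.2 0.4] w 1.002 q6 1.07
```

View pics/l.png

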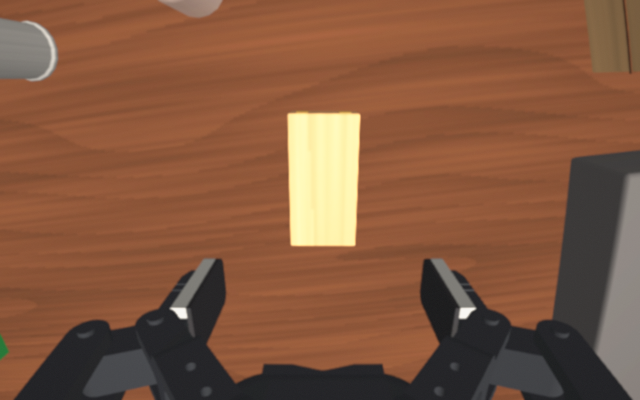

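View pics/l2.png

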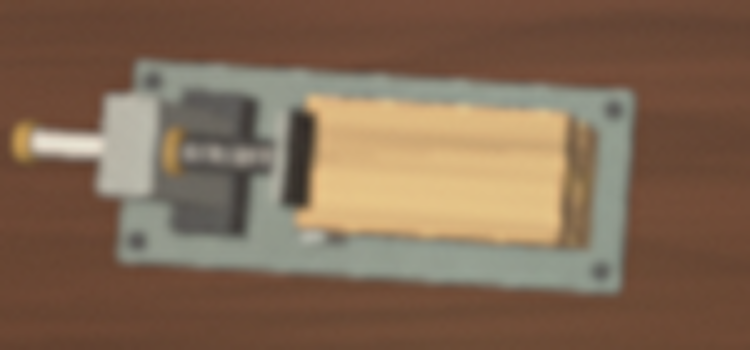

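View pics/l3.png

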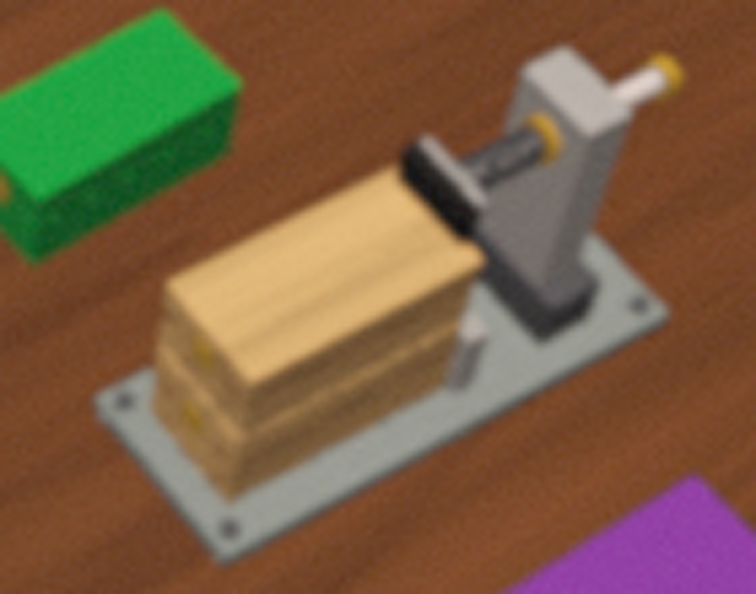

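```bash
python3 - <<'E'
from h import *
a=pickle.load(open("top.pkl","rb"));b=pickle.load(open("t2.pkl","rb"));c=pickle.load(open("scene.pkl","rb"));d=pickle.load(open("s3.pkl","rb"))
H=np.radians(84.95);ex=np.array([np.cos(H),np.sin(H)]);ey=np.array([-ex[1],ex[0]]);O=np.array([.5761,.1456])
for n,f,u,v,z in(("top bottom",a,245,215,.0622),("top thick",b,240,213,.1042),("scene bottom",c,388,167,.0606),("scene thick",d,388,160,.1026)):
    w=cloud(f); m=(np.abs(w[...,2]-z)<.004).astype(np.uint8); k,l=cv2.connectedComponents(m); p=w[l==l[v,u]]
    q=np.stack([(p[:,:2]-O)@ex,(p[:,:2]-O)@ey],1)*1000
    print(n,rect(f,u,v,.004)["long"],"x",np.round(np.percentile(q[:,0],[.3,99.7]),1),"y",np.round(np.percentile(q[:,1],[.5,99.5]),1))
E
```

```text
top bottom 84.86 x [-60.6  58.2] y [-29.5  29.8]
top thick 84.92 x [-60.4  57.2] y [-29.4  30. ]
scene bottom 85.17 x [-60.1  60.4] y [-33.2  27.5]
scene thick 84.23 x [-59.6  59.8] y [-32.5  28.3]
```

```bash
python3 -m inch '[{"fingers":1,"delta_pos":[4,-0.45,-0.08],"twist":[0.2,0,0]},{"fingers":1,"delta_pos":[4,0,0],"twist":[0,0,0]},{"fingers":1,"delta_pos":[3.5,0,0],"twist":[0,0,0]},{"fingers":1,"delta_pos":[2,0,0],"twist":[0,0,0]},{"fingers":1,"delta_pos":[0,0,0],"twist":[0,0,0]}]'
python3 -m inch '[{"fingers":1,"delta_pos":[0,0,0],"twist":[0,0,0]},{"fingers":1,"delta_pos":[0,0,0],"twist":[0,0,0]}]'
python3 - <<'E'
from h import *
goto((.5567,-.3093,.004),-96.89)
E
```

```text
time: 15.55
tool_pos: [0.5552, -0.309, 0.0116]
tool_rot: [-0.468, -0.529, -0.47, 0.53]
contact_force: [-0.3, -0.6, -0.8]
gripper_width: 0.999
time: 15.8
tool_pos: [0.5571, -0.3107, 0.0149]
tool_rot: [0.47, 0.53, 0.468, -0.529]
contact_force: [0.1, -0.3, 0.5]
gripper_width: 0.999
 yaw -96.9 twist [-0.08  0.1  -0.13] shift before turn cm [ 1.09 -0.06 -0.13] after [ 1.09 -0.06 -0.13]
 yaw 83.1 twist [ 1.7992e+02 -2.0000e-01 -1.6000e-01] shift before turn cm [ 1.09 -0.06 -0.13] after [1.09 0.06 0.13]
 t 15.8 pos [ 0.5571 -0.3107  0.0149] jaw yaw -96.97 down [ 0.002 -0.002 -1.   ] F [ 0.1 -0.3  0.5] w 0.999 q6 1.07
```

```bash
python3 -m inch '[{"fingers":1,"delta_pos":[0.6,0,-0.05],"twist":[0,0,0]},{"fingers":1,"delta_pos":[0.4,0,0],"twist":[0,0,0]},{"fingers":1,"delta_pos":[0,0,0],"twist":[0,0,0]},{"fingers":1,"delta_pos":[0,0,0],"twist":[0,0,0]}]'
python3 -c "
from h import *
goto((.5567,-.3093,.004),-96.89)"
```

```text
time: 16.3
tool_pos: [0.5558, -0.3092, 0.0026]
tool_rot: [-0.468, -0.529, -0.469, 0.53]
contact_force: [-0.0, -0.2, 0.4]
gripper_width: 1.0
 yaw -96.9 twist [-0.09 -0.01  0.06] shift before turn cm [-0.14  0.09  0.  ] after [-0.14  0.09  0.  ]
 yaw 83.1 twist [1.7991e+02 1.0000e-01 1.0000e-02] shift before turn cm [-0.14  0.09  0.  ] after [-0.14 -0.09 -0.  ]
 t 16.3 pos [ 0.5558 -0.3092  0.0026] jaw yaw -96.98 down [-0.001  0.    -1.   ] F [-0.  -0.2  0.4] w 1.0 q6 1.07
```

```bash
python3 -m inch '[{"fingers":1,"delta_pos":[-0.17,0.06,0],"twist":[0,0,0]},{"fingers":-1,"delta_pos":[0,0,0],"twist":[0,0,0]},{"fingers":-1,"delta_pos":[0,0,0],"twist":[0,0,0]},{"fingers":-1,"delta_pos":[0,0,0],"twist":[0,0,0]},{"fingers":-1,"delta_pos":[0,0,0],"twist":[0,0,0]}]'
python3 -m inch '[{"fingers":-1,"delta_pos":[0,0,0],"twist":[0,0,0]},{"fingers":-1,"delta_pos":[0,0,0],"twist":[0,0,0]},{"fingers":-1,"delta_pos":[0,0,0],"twist":[0,0,0]}]'
python3 -m inch '[{"fingers":-1,"delta_pos":[-3,0,0],"twist":[0,0,0]},{"fingers":-1,"delta_pos":[-4,0,0],"twist":[0,0,0]},{"fingers":-1,"delta_pos":[-5,0,0],"twist":[0,0,0]},{"fingers":-1,"delta_pos":[-5,0,0],"twist":[0,0,0]},{"fingers":-1,"delta_pos":[-3,0,0],"twist":[0,0,0]}]'
python3 -c "
from h import *
goto((.568,.076,.21),-5.15)"
```

```text
time: 16.92
tool_pos: [0.5566, -0.3094, 0.0046]
tool_rot: [-0.469, -0.529, -0.469, 0.53]
contact_force: [1.1, -0.3, 0.0]
gripper_width: 0.144
time: 17.3
tool_pos: [0.5564, -0.3093, 0.0043]
tool_rot: [-0.468, -0.529, -0.469, 0.53]
contact_force: [-1.2, 1.1, 0.5]
gripper_width: -0.001
time: 17.92
tool_pos: [0.5576, -0.3099, 0.2082]
tool_rot: [0.47, 0.53, 0.467, -0.529]
contact_force: [-0.4, 0.1, -0.6]
gripper_width: 0.0
 yaw -5.2 twist [-9.182e+01  2.300e-01 -4.000e-02] shift before turn cm [ -0.28  -3.65 -38.43] after [-0.18 38.53 -2.42]
 yaw 174.8 twist [ 8.818e+01 -4.000e-02 -2.300e-01] shift before turn cm [ -0.28  -3.65 -38.43] after [ -0.18 -38.53   2.42]
 t 17.93 pos [ 0.5576 -0.3099  0.2082] jaw yaw -96.97 down [ 0.003 -0.002 -1.   ] F [-0.4  0.1 -0.6] w 0.0 q6 1.07
```

```bash
python3 - <<'E'
from h import *
from plant import viewer
f=viewer.grab_frame("wrist"); cv2.imwrite("pics/m.png",f["pixels"]); pickle.dump(f,open("w10.pkl","wb"))
g=viewer.grab_frame("top"); print(rect(g,432,219,.004)); cv2.imwrite("pics/m2.png",g["pixels"])
E
```

```text
{'c': (0.5583, -0.3096), 'z': 0.0301, 'size': (119.5, 60.1), 'long': 172.0, 'n': 713}
```

View pics/m.png

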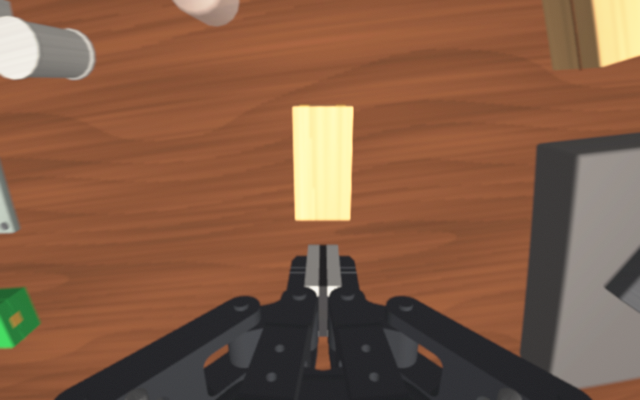

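View pics/m2.png

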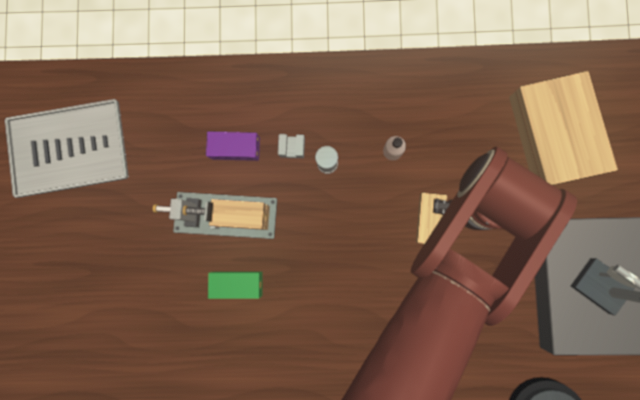

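```bash
python3 - <<'E'
from h import *
f=pickle.load(open("w10.pkl","rb")); print(rect(f,323,160,.004))
f=pickle.load(open("w9.pkl","rb")); print(rect(f,323,160,.004))
s,R=state(); w=cloud(pickle.load(open("w10.pkl","rb"))); c=(w-s["tool_pos"])@R.as_matrix()*1000
for v in range(244,330,8): print(v,np.round(c[v,[310,316,323,330,336]],0).tolist())
from plant import viewer
import sys
g=viewer.grab_frame("scene"); cv2.imwrite("pics/n.png",cv2.resize(g["pixels"][150:350,100:360],None,fx=3,fy=3))
E
```

```text
{'c': (0.5568, -0.3092), 'z': 0.0306, 'size': (119.2, 60.3), 'long': 172.94, 'n': 6507}
{'c': (0.5567, -0.3093), 'z': 0.0306, 'size': (120.0, 60.3), 'long': 173.11, 'n': 9004}
244 [[209.0, -109.0, -17.0], [210.0, -109.0, -10.0], [209.0, -108.0, -1.0], [211.0, -109.0, 7.0], [208.0, -108.0, 15.0]]
252 [[-36.0, 9.0, -6.0], [-36.0, 8.0, -4.0], [-36.0, 9.0, -1.0], [-36.0, 8.0, 2.0], [-36.0, 8.0, 5.0]]
260 [[-43.0, 9.0, -6.0], [-43.0, 9.0, -4.0], [-43.0, 8.0, -1.0], [-42.0, 8.0, 2.0], [-43.0, 8.0, 4.0]]
268 [[-50.0, 9.0, -6.0], [-50.0, 9.0, -4.0], [-50.0, 9.0, -1.0], [-50.0, 9.0, 2.0], [-49.0, 8.0, 4.0]]
276 [[-55.0, 9.0, -6.0], [nan, nan, nan], [-56.0, 9.0, -1.0], [-55.0, 8.0, 2.0], [-56.0, 9.0, 4.0]]
284 [[-61.0, 9.0, -6.0], [-60.0, 8.0, -3.0], [-61.0, 9.0, -1.0], [-61.0, 9.0, 2.0], [-61.0, 8.0, 4.0]]
292 [[-67.0, 10.0, -5.0], [-61.0, 5.0, -3.0], [-62.0, 6.0, -1.0], [-68.0, 10.0, 2.0], [-67.0, 9.0, 4.0]]
300 [[-73.0, 10.0, -5.0], [-72.0, 9.0, -3.0], [-62.0, 2.0, -1.0], [-72.0, 10.0, 1.0], [-72.0, 9.0, 3.0]]
308 [[-77.0, 10.0, -5.0], [-71.0, 6.0, -3.0], [-62.0, -1.0, -1.0], [-75.0, 8.0, 1.0], [-75.0, 9.0, 3.0]]
316 [[-80.0, 9.0, -5.0], [-71.0, 3.0, -3.0], [-62.0, -4.0, -1.0], [-75.0, 6.0, 1.0], [-81.0, 10.0, 3.0]]
324 [[-84.0, 10.0, -5.0], [-72.0, -0.0, -3.0], [-62.0, -8.0, -1.0], [-71.0, -0.0, 2.0], [-83.0, 9.0, 3.0]]
```

View pics/n.png

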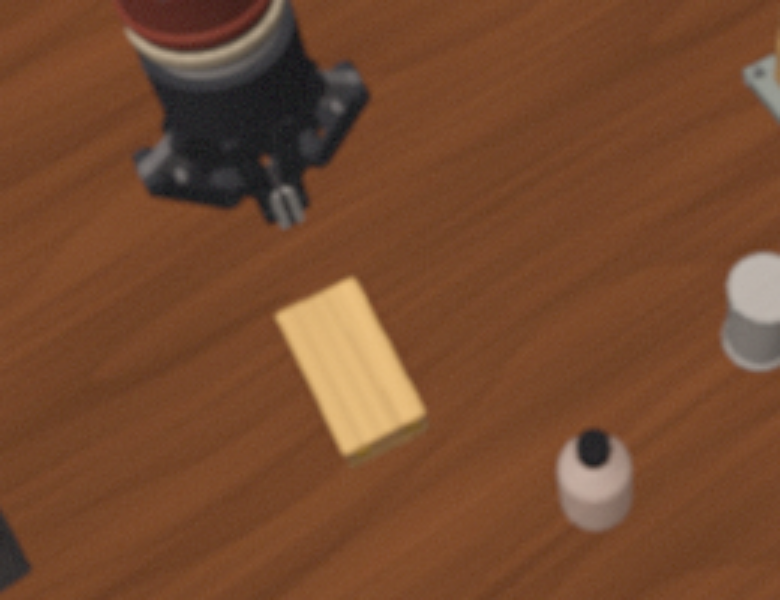

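The jaws shut on nothing. The thin case has not moved: it is at (323,163) in the wrist view. In the same view the shut fingertips, at about (323,246), lie about 31 mm behind the reported TCP. So the real tips ride about 30 mm higher than reported, and I need to grasp that much deeper, checking force on the way down.

```bash
python3 -m inch '[{"fingers":1,"delta_pos":[4,0,0],"twist":[0,0,0]},{"fingers":1,"delta_pos":[4,0,0],"twist":[0,0,0]},{"fingers":1,"delta_pos":[4,0,0],"twist":[0,0,0]},{"fingers":1,"delta_pos":[2,0,0],"twist":[0,0,0]},{"fingers":1,"delta_pos":[0,0,0],"twist":[0,0,0]}]'
python3 -m inch '[{"fingers":1,"delta_pos":[0,0,0],"twist":[0,0,0]},{"fingers":1,"delta_pos":[0,0,0],"twist":[0,0,0]}]'
python3 - <<'E'
from h import *
goto((.5564,-.3092,-.022),-96.95)
from plant import viewer
f=viewer.grab_frame("wrist"); cv2.imwrite("pics/o.png",f["pixels"]); pickle.dump(f,open("w11.pkl","wb"))
s,R=state(); w=cloud(f); c=(w-s["tool_pos"])@R.as_matrix()*1000
for v in (258,262,268,276,284,292,300,308): print(v,np.round(c[v,[215,220]],0).tolist(),np.round(c[v,[425,432]],0).tolist())
E
```

```text
time: 18.7
tool_pos: [0.5548, -0.3081, 0.0613]
tool_rot: [-0.466, -0.529, -0.471, 0.53]
contact_force: [0.9, -0.4, -0.1]
gripper_width: 0.996
time: 18.95
tool_pos: [0.5578, -0.3102, 0.0667]
tool_rot: [0.47, 0.53, 0.468, -0.529]
contact_force: [0.6, -0.8, 0.8]
gripper_width: 1.001
 yaw -97.0 twist [-0.02  0.1  -0.14] shift before turn cm [ 8.87 -0.17 -0.1 ] after [ 8.87 -0.15 -0.09]
 yaw 83.0 twist [ 1.7998e+02 -2.1000e-01 -1.6000e-01] shift before turn cm [ 8.87 -0.17 -0.1 ] after [8.87 0.15 0.09]
 t 18.95 pos [ 0.5578 -0.3102  0.0667] jaw yaw -96.97 down [ 0.002 -0.002 -1.   ] F [ 0.6 -0.8  0.8] w 1.001 q6 1.07
258 [[65.0, -49.0, -83.0], [65.0, -49.0, -80.0]] [[64.0, -48.0, 78.0], [65.0, -49.0, 84.0]]
262 [[-47.0, 10.0, -44.0], [-44.0, 8.0, -43.0]] [[-44.0, 8.0, 42.0], [-46.0, 9.0, 44.0]]
268 [[-50.0, 8.0, -43.0], [-44.0, 5.0, -43.0]] [[-43.0, 5.0, 43.0], [-52.0, 10.0, 42.0]]
276 [[-52.0, 6.0, -43.0], [-45.0, 2.0, -43.0]] [[-44.0, 1.0, 43.0], [-53.0, 7.0, 42.0]]
284 [[-52.0, 2.0, -43.0], [-47.0, -1.0, -43.0]] [[-46.0, -1.0, 42.0], [-54.0, 4.0, 42.0]]
292 [[-53.0, -1.0, -43.0], [-47.0, -5.0, -43.0]] [[-46.0, -5.0, 43.0], [-55.0, 1.0, 42.0]]
300 [[-53.0, -4.0, -44.0], [-48.0, -7.0, -43.0]] [[-48.0, -8.0, 42.0], [-56.0, -2.0, 42.0]]
308 [[-56.0, -6.0, -43.0], [-50.0, -11.0, -43.0]] [[-49.0, -11.0, 43.0], [-57.0, -5.0, 42.0]]
```

View pics/o.png

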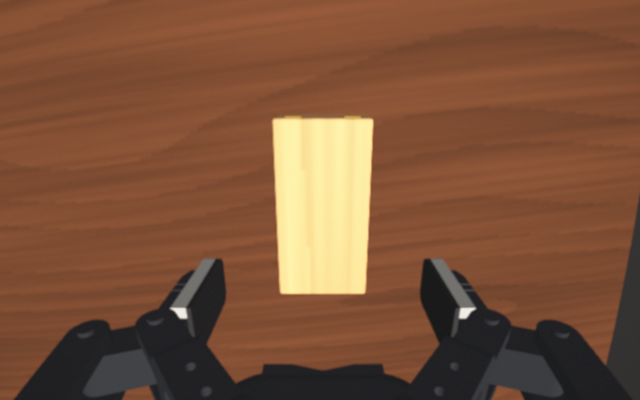

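```bash
python3 -m inch '[{"fingers":1,"delta_pos":[3,-0.1,-0.05],"twist":[0,0,0]},{"fingers":1,"delta_pos":[3,0,0],"twist":[0,0,0]},{"fingers":1,"delta_pos":[1.5,0,0],"twist":[0,0,0]},{"fingers":1,"delta_pos":[0,0,0],"twist":[0,0,0]},{"fingers":1,"delta_pos":[0,0,0],"twist":[0,0,0]}]'
python3 -m inch '[{"fingers":1,"delta_pos":[0.6,0,0],"twist":[0,0,0]},{"fingers":1,"delta_pos":[0.5,0,0],"twist":[0,0,0]},{"fingers":1,"delta_pos":[0,0,0],"twist":[0,0,0]},{"fingers":1,"delta_pos":[0,0,0],"twist":[0,0,0]},{"fingers":1,"delta_pos":[0,0,0],"twist":[0,0,0]}]'
python3 -c "
from h import *
goto((.5564,-.3092,-.025),-96.95)"
```

```text
time: 19.62
tool_pos: [0.5566, -0.3094, -0.009]
tool_rot: [-0.469, -0.529, -0.468, 0.529]
contact_force: [-0.5, -0.3, 0.9]
gripper_width: 0.996
time: 20.25
tool_pos: [0.5556, -0.3088, -0.0214]
tool_rot: [-0.469, -0.529, -0.469, 0.53]
contact_force: [0.2, -0.0, 0.7]
gripper_width: 0.996
 yaw -97.0 twist [-0.03  0.01  0.04] shift before turn cm [0.36 0.08 0.03] after [0.36 0.08 0.03]
 yaw 83.0 twist [ 1.7997e+02  6.0000e-02 -1.0000e-02] shift before turn cm [0.36 0.08 0.03] after [ 0.36 -0.08 -0.03]
 t 20.25 pos [ 0.5556 -0.3088 -0.0214] jaw yaw -96.98 down [-0.001 -0.    -1.   ] F [ 0.2 -0.   0.7] w 0.996 q6 1.07
```

Nothing touched at TCP −0.021, which confirms the tips are higher than reported. Going 3 mm lower and gripping.

```bash
python3 -m inch '[{"fingers":1,"delta_pos":[0.35,0.05,0],"twist":[0,0,0]},{"fingers":1,"delta_pos":[0,0,0],"twist":[0,0,0]},{"fingers":-1,"delta_pos":[0,0,0],"twist":[0,0,0]},{"fingers":-1,"delta_pos":[0,0,0],"twist":[0,0,0]},{"fingers":-1,"delta_pos":[0,0,0],"twist":[0,0,0]}]'
python3 -m inch '[{"fingers":-1,"delta_pos":[0,0,0],"twist":[0,0,0]},{"fingers":-1,"delta_pos":[0,0,0],"twist":[0,0,0]},{"fingers":-1,"delta_pos":[0,0,0],"twist":[0,0,0]}]'
```

```text
time: 20.88
tool_pos: [0.5564, -0.309, -0.0247]
tool_rot: [-0.469, -0.529, -0.469, 0.53]
contact_force: [0.7, -0.2, 1.8]
gripper_width: 0.687
time: 21.25
tool_pos: [0.5563, -0.309, -0.0247]
tool_rot: [-0.469, -0.529, -0.469, 0.53]
contact_force: [0.1, 0.1, 2.7]
gripper_width: 0.688
```

```bash
python3 -m inch '[{"fingers":-1,"delta_pos":[-2.5,0,0],"twist":[0,0,0]},{"fingers":-1,"delta_pos":[-4,0,0],"twist":[0,0,0]},{"fingers":-1,"delta_pos":[-5,0,0],"twist":[0,0,0]},{"fingers":-1,"delta_pos":[-5,0,0],"twist":[0,0,0]},{"fingers":-1,"delta_pos":[-3,0,0],"twist":[-5,0,0]}]'
python3 -m inch '[{"fingers":-1,"delta_pos":[0,0,0],"twist":[-10.5,0,0]},{"fingers":-1,"delta_pos":[0,0,0],"twist":[-10.5,0,0]},{"fingers":-1,"delta_pos":[0,0,0],"twist":[-10.5,0,0]},{"fingers":-1,"delta_pos":[0,0,0],"twist":[-10.5,0,0]},{"fingers":-1,"delta_pos":[0,0,0],"twist":[-10.5,0,0]}]'
python3 -m inch '[{"fingers":-1,"delta_pos":[0,0,0],"twist":[-10.5,0,0]},{"fingers":-1,"delta_pos":[0,0,0],"twist":[-10.5,0,0]},{"fingers":-1,"delta_pos":[0,0,0],"twist":[-10.5,0,0]},{"fingers":-1,"delta_pos":[0,0,0],"twist":[-2.9,0,0]},{"fingers":-1,"delta_pos":[0,0,0],"twist":[0,0,0]}]'
python3 - <<'E'
from h import *
h=np.radians(84.85); ex=np.array([np.cos(h),np.sin(h)]); p=np.array([.5754,.1454])-.045*ex
goto((*p,.17),-5.15)
from plant import viewer
f=viewer.grab_frame("wrist"); cv2.imwrite("pics/p.png",f["pixels"]); pickle.dump(f,open("w12.pkl","wb")); held(f,323,250)
E
```

```text
time: 21.88
tool_pos: [0.5562, -0.3088, 0.1717]
tool_rot: [-0.492, -0.508, -0.492, 0.508]
contact_force: [1.3, -0.6, -3.3]
gripper_width: 0.687
time: 22.5
tool_pos: [0.555, -0.3079, 0.1677]
tool_rot: [0.665, 0.237, 0.668, -0.236]
contact_force: [0.2, 0.3, -2.5]
gripper_width: 0.694
time: 23.12
tool_pos: [0.5552, -0.3081, 0.168]
tool_rot: [0.705, 0.032, 0.708, -0.031]
contact_force: [-0.3, 0.3, -3.8]
gripper_width: 0.693
 yaw -5.2 twist [ 0.04 -0.21 -0.1 ] shift before turn cm [-0.12 40.85 -2.03] after [-0.2  40.84 -2.06]
 yaw 174.8 twist [-1.7996e+02  1.5000e-01 -3.4000e-01] shift before turn cm [-0.12 40.85 -2.03] after [ -0.2  -40.84   2.06]
 t 23.12 pos [ 0.5552 -0.3081  0.168 ] jaw yaw -5.11 down [-0.004  0.002 -1.   ] F [-0.3  0.3 -3.8] w 0.693 q6 -0.53
held: depth x -55.3 far y 63.1 near y -39.3 z mid at y=0 -1.33 skew deg -0.12 width 60.1
```

View pics/p.png

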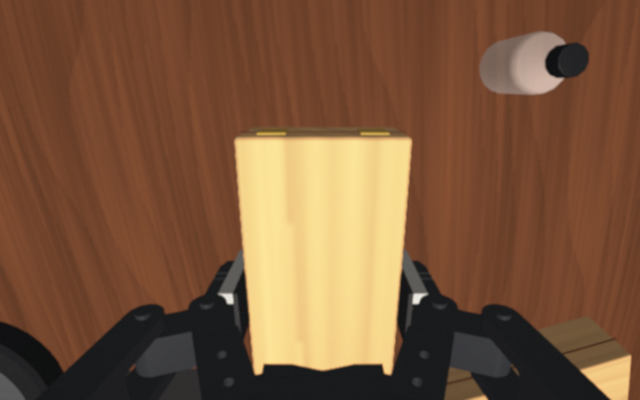

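```bash
python3 -m inch '[{"fingers":-1,"delta_pos":[0,3,0],"twist":[0,0,0]},{"fingers":-1,"delta_pos":[0,5.5,-0.3],"twist":[0,0,0]},{"fingers":-1,"delta_pos":[0,6,-0.4],"twist":[0,0,0]},{"fingers":-1,"delta_pos":[0,6,-0.4],"twist":[0,0,0]},{"fingers":-1,"delta_pos":[0,6,-0.4],"twist":[0,0,0]}]'
python3 -m inch '[{"fingers":-1,"delta_pos":[0,6,-0.3],"twist":[0,0,0]},{"fingers":-1,"delta_pos":[0,5,0],"twist":[0,0,0]},{"fingers":-1,"delta_pos":[0,2.8,0],"twist":[0,0,0]},{"fingers":-1,"delta_pos":[0,0,0],"twist":[0,0,0]},{"fingers":-1,"delta_pos":[0,0,0],"twist":[0,0,0]}]'
python3 - <<'E'
from h import *
h=np.radians(84.85); ex=np.array([np.cos(h),np.sin(h)]); p=np.array([.5754,.1454])-.030*ex
goto((*p,.09),-5.15)
from plant import viewer
f=viewer.grab_frame("wrist"); cv2.imwrite("pics/q.png",f["pixels"]); pickle.dump(f,open("w13.pkl","wb")); held(f,323,250)
E
```

```text
time: 23.8
tool_pos: [0.5641, -0.0416, 0.1694]
tool_rot: [0.706, 0.032, 0.707, -0.032]
contact_force: [1.6, 0.2, -3.0]
gripper_width: 0.685
time: 24.42
tool_pos: [0.5736, 0.0938, 0.1695]
tool_rot: [0.706, 0.031, 0.707, -0.032]
contact_force: [-0.5, -0.9, -2.4]
gripper_width: 0.688
 yaw -5.2 twist [ 0.05 -0.1   0.04] shift before turn cm [ 7.95  2.16 -0.27] after [ 7.95  2.16 -0.28]
 yaw 174.8 twist [-1.7995e+02 -6.0000e-02 -1.5000e-01] shift before turn cm [ 7.95  2.16 -0.27] after [ 7.95 -2.16  0.28]
 t 24.43 pos [0.5736 0.0938 0.1695] jaw yaw -5.1 down [-0.002 -0.    -1.   ] F [-0.5 -0.9 -2.4] w 0.688 q6 0.12
held: depth x -55.1 far y 63.4 near y -38.4 z mid at y=0 -1.56 skew deg 0.01 width 60.1
```

View pics/q.png

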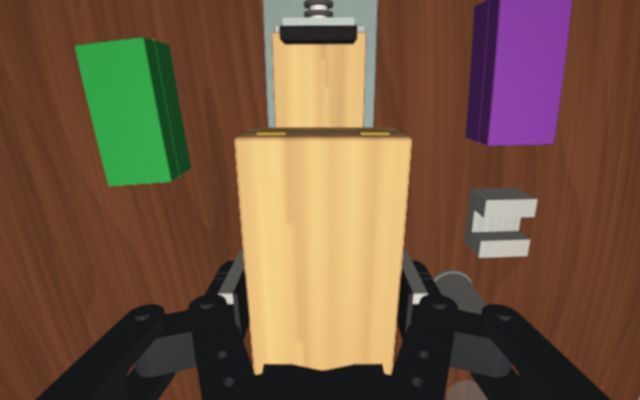

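```bash
python3 -m inch '[{"fingers":-1,"delta_pos":[0,1.5,-0.26],"twist":[0,0,0]},{"fingers":-1,"delta_pos":[2.5,1.2,0],"twist":[0,0,0]},{"fingers":-1,"delta_pos":[3,0,0],"twist":[0,0,0]},{"fingers":-1,"delta_pos":[2,0,0],"twist":[0,0,0]},{"fingers":-1,"delta_pos":[0.6,0,0],"twist":[0,0,0]}]'
python3 -m inch '[{"fingers":-1,"delta_pos":[0,0,0],"twist":[0,0,0]},{"fingers":-1,"delta_pos":[0,0,0],"twist":[0,0,0]},{"fingers":-1,"delta_pos":[0,0,0],"twist":[0,0,0]}]'
cat > look.py <<'E'
from h import *
import sys
from plant import viewer
h=np.radians(84.85); ex=np.array([np.cos(h),np.sin(h)]); p=np.array([.5754,.1454])-.024*ex
goto((*p,.0853),-5.15)
n=sys.argv[1]
f=viewer.grab_frame("wrist"); cv2.imwrite(f"pics/{n}.png",f["pixels"]); pickle.dump(f,open(f"w_{n}.pkl","wb")); held(f,323,250)
s,R=state(); w=cloud(f); c=(w-s["tool_pos"])@R.as_matrix()*1000
# pad front edge on u=323: dark pixels
d=f["pixels"][:,323].astype(int).max(1)
v=[i for i in range(20,200) if d[i]<70 and abs(w[i,323,2]-.13)<.015]
if v: print("pad rows",v[0],v[-1],"y",np.round(c[v[0],323],1),np.round(c[v[-1],323],1))
m=np.abs(w[...,2]-.104)<.003
for r in range(70,132,6):
    u=np.where(m[r,240:410])[0]+240
    if len(u)>80: print("thick row",r,u.min(),u.max(),"z",np.round(c[r,[u.min(),u.max()],2],1),"y",round(c[r,u.min(),1],1))
E
python3 look.py r
```

```text
time: 25.1
tool_pos: [0.5726, 0.1212, 0.0871]
tool_rot: [0.705, 0.031, 0.708, -0.032]
contact_force: [-0.1, -0.2, -3.0]
gripper_width: 0.688
time: 25.48
tool_pos: [0.5745, 0.1214, 0.0902]
tool_rot: [0.707, 0.032, 0.706, -0.031]
contact_force: [0.5, 0.5, -2.7]
gripper_width: 0.691
 yaw -5.2 twist [ 0.06  0.07 -0.02] shift before turn cm [ 0.49 -0.   -0.13] after [ 0.49 -0.   -0.13]
 yaw 174.8 twist [-1.7994e+02  4.0000e-02  1.1000e-01] shift before turn cm [ 0.49 -0.   -0.13] after [0.49 0.   0.13]
 t 25.48 pos [0.5745 0.1214 0.0902] jaw yaw -5.09 down [ 0.001  0.    -1.   ] F [ 0.5  0.5 -2.7] w 0.691 q6 0.17
held: depth x -55.6 far y 63.1 near y -38.8 z mid at y=0 -1.26 skew deg 0.06 width 60.0
pad rows 71 90 y [-39.9  84.3  -1.1] [-39.9  77.7  -1.1]
thick row 94 253 388 z [-31.7  27.5] y 75.9
thick row 100 253 387 z [-31.9  27.2] y 73.3
thick row 106 253 387 z [-32.5  27.1] y 70.7
thick row 112 254 387 z [-31.9  27.4] y 68.1
thick row 118 254 386 z [-31.5  27. ] y 65.7
thick row 124 254 386 z [-32.   27.1] y 62.9
```

View pics/r.png

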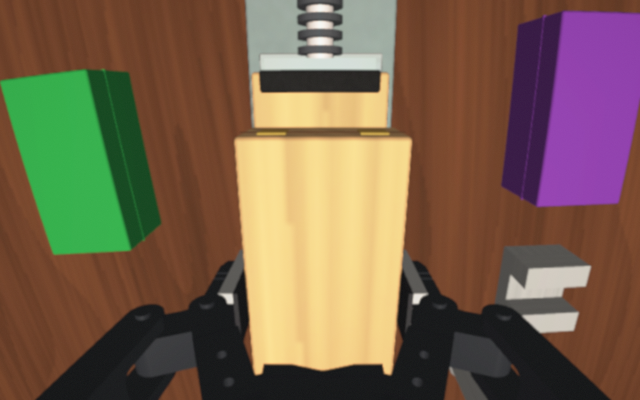

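```bash
python3 -m inch '[{"fingers":-1,"delta_pos":[0.4,0,-0.1],"twist":[0,0,0]},{"fingers":-1,"delta_pos":[0.3,0,0],"twist":[0,0,0]},{"fingers":-1,"delta_pos":[0,0,0],"twist":[0,0,0]},{"fingers":-1,"delta_pos":[0,0,0],"twist":[0,0,0]},{"fingers":-1,"delta_pos":[0,0,0],"twist":[0,0,0]}]'
python3 look.py s
```

```text
time: 26.15
tool_pos: [0.5728, 0.1215, 0.082]
tool_rot: [0.706, 0.031, 0.707, -0.031]
contact_force: [0.7, -0.1, -2.5]
gripper_width: 0.69
 yaw -5.2 twist [ 0.07 -0.04 -0.  ] shift before turn cm [-0.33  0.01  0.05] after [-0.33  0.01  0.05]
 yaw 174.8 twist [-1.7993e+02  0.0000e+00 -6.0000e-02] shift before turn cm [-0.33  0.01  0.05] after [-0.33 -0.01 -0.05]
 t 26.15 pos [0.5728 0.1215 0.082 ] jaw yaw -5.08 down [-0.001  0.    -1.   ] F [ 0.7 -0.1 -2.5] w 0.69 q6 0.17
held: depth x -55.1 far y 63.1 near y -39.4 z mid at y=0 -1.46 skew deg 0.04 width 59.9
pad rows 70 90 y [-48.9  84.2  -1.3] [-47.6  77.8  -1.3]
thick row 94 253 395 z [-30.2  28.7] y 76.1
thick row 100 253 395 z [-30.7  28.9] y 73.6
thick row 106 254 395 z [-30.1  28.7] y 71.2
thick row 112 254 395 z [-30.4  29.1] y 68.7
thick row 118 254 394 z [-31.   28.6] y 66.0
thick row 124 254 394 z [-30.6  29.1] y 63.7
```

```bash
python3 -m inch '[{"fingers":-1,"delta_pos":[0.15,0,0.06],"twist":[0,0,0]},{"fingers":-1,"delta_pos":[0,0,0],"twist":[0,0,0]},{"fingers":-1,"delta_pos":[0,0,0],"twist":[0,0,0]}]'
python3 -m inch '[{"fingers":-1,"delta_pos":[0.06,0,0],"twist":[0,0,0]},{"fingers":-1,"delta_pos":[0,0,0],"twist":[0,0,0]}]'
python3 look.py t
```

```text
time: 26.58
tool_pos: [0.5732, 0.1214, 0.0804]
tool_rot: [0.706, 0.031, 0.707, -0.031]
contact_force: [0.5, -0.8, -2.7]
gripper_width: 0.691
time: 26.82
tool_pos: [0.5732, 0.1214, 0.0798]
tool_rot: [0.706, 0.031, 0.707, -0.031]
contact_force: [0.3, 0.3, -2.6]
gripper_width: 0.691
 yaw -5.2 twist [ 0.07 -0.06  0.  ] shift before turn cm [-0.55  0.01  0.01] after [-0.55  0.01  0.01]
 yaw 174.8 twist [-1.7993e+02 -0.0000e+00 -9.0000e-02] shift before turn cm [-0.55  0.01  0.01] after [-0.55 -0.01 -0.01]
 t 26.82 pos [0.5732 0.1214 0.0798] jaw yaw -5.08 down [-0.001  0.    -1.   ] F [ 0.3  0.3 -2.6] w 0.691 q6 0.17
held: depth x -55.2 far y 63.1 near y -39.2 z mid at y=0 -1.89 skew deg 0.3 width 60.0
pad rows 69 90 y [-51.   84.4  -1.3] [-49.9  77.8  -1.3]
thick row 94 251 395 z [-30.8  28.2] y 76.1
thick row 100 251 395 z [-30.9  28.3] y 73.7
thick row 106 251 395 z [-31.3  28.3] y 71.2
thick row 112 252 395 z [-30.7  28.7] y 68.9
thick row 118 252 394 z [-31.   28.3] y 66.4
thick row 124 252 394 z [-31.   28.3] y 63.9
```

```bash
python3 -m inch '[{"fingers":-1,"delta_pos":[0.04,0,0],"twist":[0,0,0]},{"fingers":-1,"delta_pos":[0,0,0],"twist":[0,0,0]}]'
python3 -m inch '[{"fingers":-1,"delta_pos":[0.03,0,0],"twist":[0,0,0]},{"fingers":-1,"delta_pos":[0,0,0],"twist":[0,0,0]}]'
```

```text
time: 27.12
tool_pos: [0.5732, 0.1214, 0.0794]
tool_rot: [0.706, 0.031, 0.707, -0.031]
contact_force: [-0.7, 0.5, -3.0]
gripper_width: 0.691
time: 27.38
tool_pos: [0.5733, 0.1214, 0.0793]
tool_rot: [0.706, 0.031, 0.707, -0.031]
contact_force: [-1.0, -0.9, -1.3]
gripper_width: 0.688
```

```bash
python3 -m inch '[{"fingers":-1,"delta_pos":[-0.03,0.4,0],"twist":[0,0,0]},{"fingers":-1,"delta_pos":[0,0.4,0],"twist":[0,0,0]},{"fingers":-1,"delta_pos":[0,0.4,0],"twist":[0,0,0]},{"fingers":-1,"delta_pos":[0,0,0],"twist":[0,0,0]},{"fingers":-1,"delta_pos":[0,0,0],"twist":[0,0,0]}]'
python3 look.py u
```

```text
time: 28.0
tool_pos: [0.5742, 0.1335, 0.0794]
tool_rot: [0.706, 0.031, 0.707, -0.031]
contact_force: [0.2, -0.2, -2.1]
gripper_width: 0.693
 yaw -5.2 twist [ 0.09 -0.05  0.  ] shift before turn cm [-0.59 -1.2   0.01] after [-0.59 -1.2   0.01]
 yaw 174.8 twist [-1.7991e+02 -1.0000e-02 -9.0000e-02] shift before turn cm [-0.59 -1.2   0.01] after [-0.59  1.2  -0.01]
 t 28.0 pos [0.5742 0.1335 0.0794] jaw yaw -5.06 down [-0.001  0.    -1.   ] F [ 0.2 -0.2 -2.1] w 0.693 q6 0.19
held: depth x -55.4 far y 63.1 near y -38.7 z mid at y=0 -1.43 skew deg -0.01 width 60.0
pad rows 107 128 y [-52.1  72.4  -1.3] [-50.4  65.3  -1.3]
```

View pics/u.png

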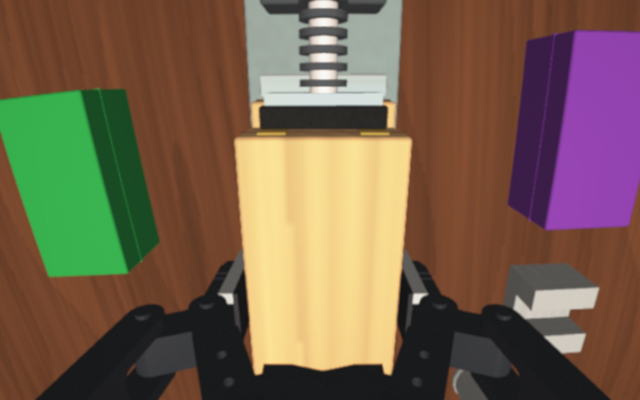

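```bash
python3 -m inch '[{"fingers":-1,"delta_pos":[0,0.2,0],"twist":[0,0,0]},{"fingers":-1,"delta_pos":[0,0.2,0],"twist":[0,0,0]},{"fingers":-1,"delta_pos":[0,0,0],"twist":[0,0,0]},{"fingers":-1,"delta_pos":[0,0,0],"twist":[0,0,0]}]'
python3 -m inch '[{"fingers":-1,"delta_pos":[0,0.2,0],"twist":[0,0,0]},{"fingers":-1,"delta_pos":[0,0,0],"twist":[0,0,0]},{"fingers":-1,"delta_pos":[0,0,0],"twist":[0,0,0]}]'
python3 look.py v
```

```text
time: 28.55
tool_pos: [0.5745, 0.1354, 0.0795]
tool_rot: [0.706, 0.03, 0.707, -0.033]
contact_force: [-1.1, -7.3, -1.4]
gripper_width: 0.69
time: 28.92
tool_pos: [0.5746, 0.137, 0.0795]
tool_rot: [0.706, 0.03, 0.707, -0.033]
contact_force: [-1.9, -8.5, -0.8]
gripper_width: 0.692
 yaw -5.2 twist [ 0.08 -0.09  0.27] shift before turn cm [-0.57 -1.56 -0.  ] after [-0.58 -1.56  0.  ]
 yaw 174.8 twist [-1.7992e+02 -4.2000e-01 -1.4000e-01] shift before turn cm [-0.57 -1.56 -0.  ] after [-0.58  1.56 -0.  ]
 t 28.93 pos [0.5746 0.137  0.0795] jaw yaw -5.07 down [-0.002 -0.005 -1.   ] F [-1.9 -8.5 -0.8] w 0.692 q6 0.2
held: depth x -55.3 far y 70.0 near y -39.8 z mid at y=0 -1.48 skew deg 0.07 width 60.0
pad rows 113 134 y [-51.8  70.3  -1.3] [-50.2  63.1  -1.3]
```

```bash
python3 -m inch '[{"fingers":-1,"delta_pos":[0,0.2,0],"twist":[0,0,0.15]},{"fingers":-1,"delta_pos":[0,0.2,0],"twist":[0,0,0.12]},{"fingers":-1,"delta_pos":[0,0,0],"twist":[0,0,0]},{"fingers":-1,"delta_pos":[0,0,0],"twist":[0,0,0]}]'
python3 -c "
from h import *
goto((.575,.1437,.0795),-5.1)"
```

```text
time: 29.48
tool_pos: [0.5749, 0.1403, 0.0794]
tool_rot: [0.706, 0.031, 0.707, -0.032]
contact_force: [-2.2, -9.9, -1.2]
gripper_width: 0.692
 yaw -5.1 twist [ 0.03 -0.1   0.08] shift before turn cm [-0.02  0.34 -0.02] after [-0.01  0.34 -0.02]
 yaw 174.9 twist [-1.7997e+02 -1.2000e-01 -1.6000e-01] shift before turn cm [-0.02  0.34 -0.02] after [-0.01 -0.34  0.02]
 t 29.48 pos [0.5749 0.1403 0.0794] jaw yaw -5.07 down [-0.002 -0.001 -1.   ] F [-2.2 -9.9 -1.2] w 0.692 q6 0.2
```

```bash
python3 -m inch '[{"fingers":-1,"delta_pos":[0,0.2,0],"twist":[0,0,0.1]},{"fingers":-1,"delta_pos":[0,0.15,0],"twist":[0,0,0.05]},{"fingers":-1,"delta_pos":[0,0,0],"twist":[0,0,0]},{"fingers":-1,"delta_pos":[0,0,0],"twist":[0,0,0]},{"fingers":-1,"delta_pos":[0,0,0],"twist":[0,0,0]}]'
python3 look.py x
python3 - <<'E'
from h import *
from plant import viewer
g=viewer.grab_frame("scene"); pickle.dump(g,open("s4.pkl","wb")); 
x=g["pixels"][90:210,330:480]; cv2.imwrite("pics/x3.png",cv2.resize(x,None,fx=5,fy=5,interpolation=cv2.INTER_CUBIC))
E
```

```text
time: 30.1
tool_pos: [0.5752, 0.1433, 0.0794]
tool_rot: [0.706, 0.031, 0.707, -0.031]
contact_force: [-2.1, -12.1, -1.4]
gripper_width: 0.689
 yaw -5.2 twist [ 0.08 -0.1  -0.01] shift before turn cm [-0.59 -2.19  0.  ] after [-0.59 -2.19  0.01]
 yaw 174.8 twist [-1.7992e+02  2.0000e-02 -1.6000e-01] shift before turn cm [-0.59 -2.19  0.  ] after [-0.59  2.19 -0.01]
 t 30.1 pos [0.5752 0.1433 0.0794] jaw yaw -5.07 down [-0.002  0.    -1.   ] F [ -2.1 -12.1  -1.4] w 0.689 q6 0.21
held: depth x -55.3 far y 69.4 near y -39.0 z mid at y=0 -0.98 skew deg -0.26 width 60.0
pad rows 113 134 y [-50.5  70.3  -1.3] [-49.4  63.   -1.3]
```

View pics/x.png

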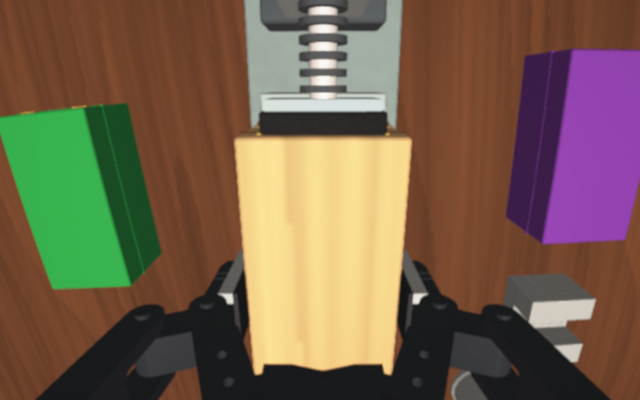

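View pics/x3.png

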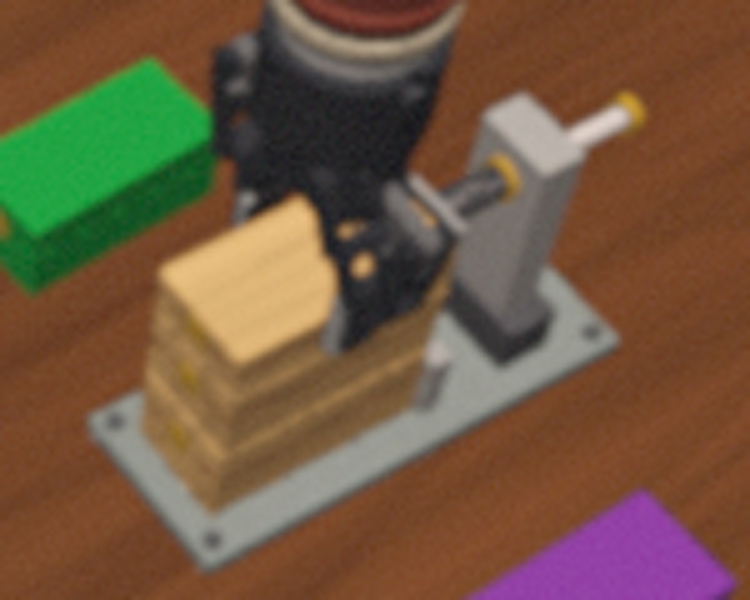

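```bash
python3 -m inch '[{"fingers":-1,"delta_pos":[0.04,0,0],"twist":[0,0,0]},{"fingers":-1,"delta_pos":[0,0,0],"twist":[0,0,0]},{"fingers":-1,"delta_pos":[0,0,0],"twist":[0,0,0]}]'
python3 -m inch '[{"fingers":-1,"delta_pos":[0.02,0,0],"twist":[0,0,0]},{"fingers":-1,"delta_pos":[0,0,0],"twist":[0,0,0]},{"fingers":-1,"delta_pos":[0,0,0],"twist":[0,0,0]}]'
python3 - <<'E'
from h import *
from plant import viewer
goto((.575,.1437,.0795),-5.1)
H=np.radians(84.95);ex=np.array([np.cos(H),np.sin(H)]);ey=np.array([-ex[1],ex[0]]);O=np.array([.5761,.1456])
for n,f in (("start",pickle.load(open("s3.pkl","rb"))),("now",viewer.grab_frame("scene"))):
    w=cloud(f); q=np.stack([(w[...,:2]-O)@ex,(w[...,:2]-O)@ey],-1)*1000; z=w[...,2]*1000
    # near end face (x about -60): x by height band, and +side face (y about -30) by height band
    for nm,a,b in (("bottom",18,56),("thick",66,98),("thin",108,126)):
        m=(z>a)&(z<b)&(np.abs(q[...,0]+60)<6)&(np.abs(q[...,1])<25); 
        k=(z>a)&(z<b)&(np.abs(q[...,1]+32)<6)&(q[...,0]>-52)&(q[...,0]<-15)
        if m.sum(): print(n,nm,"end x",round(np.median(q[m][:,0]),1),m.sum(),"side y",round(np.median(q[k][:,1]),1),k.sum())
E
```

```text
time: 30.58
tool_pos: [0.5752, 0.1433, 0.0794]
tool_rot: [0.706, 0.031, 0.707, -0.031]
contact_force: [-2.3, -11.8, 0.7]
gripper_width: 0.689
time: 30.95
tool_pos: [0.5751, 0.1433, 0.0793]
tool_rot: [0.706, 0.031, 0.707, -0.031]
contact_force: [-4.1, -11.8, 1.9]
gripper_width: 0.689
 yaw -5.1 twist [ 0.04 -0.11 -0.01] shift before turn cm [-0.02  0.04 -0.02] after [-0.02  0.04 -0.02]
 yaw 174.9 twist [-1.7996e+02  1.0000e-02 -1.8000e-01] shift before turn cm [-0.02  0.04 -0.02] after [-0.02 -0.04  0.02]
 t 30.95 pos [0.5751 0.1433 0.0793] jaw yaw -5.06 down [-0.002  0.    -1.   ] F [ -4.1 -11.8   1.9] w 0.689 q6 0.21
start bottom end x -59.1 142 side y -31.5 108
start thick end x -58.5 129 side y -31.6 102
now bottom end x -59.0 135 side y -31.6 103
now thick end x -58.7 130 side y -31.4 103
now thin end x -59.1 73 side y -31.3 62
```

```bash
python3 -m inch '[{"fingers":-1,"delta_pos":[-0.02,0,0],"twist":[0,0,0]},{"fingers":-1,"delta_pos":[0,0,0],"twist":[0,0,0]},{"fingers":-1,"delta_pos":[0,0,0],"twist":[0,0,0]}]'
python3 -m inch '[{"fingers":-1,"delta_pos":[0,0,0],"twist":[0,0,0]},{"fingers":-1,"delta_pos":[0,0,0],"twist":[0,0,0]}]'
```

```text
time: 31.38
tool_pos: [0.5752, 0.1433, 0.0794]
tool_rot: [0.706, 0.031, 0.707, -0.031]
contact_force: [-2.7, -11.6, 1.7]
gripper_width: 0.69
time: 31.62
tool_pos: [0.5752, 0.1433, 0.0794]
tool_rot: [0.706, 0.031, 0.707, -0.031]
contact_force: [-3.1, -10.9, 0.9]
gripper_width: 0.691
```

```bash
python3 -c "
from plant import manip
print(manip.job_done())"
```

```text
the job is handed in; nothing more can be done
None
```

The thick case is stacked on the bottom case and released. The thin case is on top, pushed flush against the pad, and I handed the job in at about 31.6 s with the arm still gripping and pushing.

**Last checks**
- **Push:** the force along the press direction read about 12 N, with the last readings between 11 and 12 N, steady. The spring law puts the pad at roughly 7–8 mm of its 20 mm travel.
- **Alignment:** in the scene camera the near ends of the three cases agree within about 0.4 mm and their sides within about 0.3 mm. The bottom case reads within 0.1 mm of where it was just before the thin case was set on.
- **Resting on the stack:** the vertical force changed from carrying the case (about -2.7 N) to about +1 to +2 N, so its full weight is on the stack. The tool is level.
- **Side force:** a small sideways force of about 2 N remained across the column at the end.

**What went wrong or disagreed**
- **First grasp of the thin case missed:** the jaws shut above it, and it did not move. The wrist camera showed the fingertips about 30 mm behind the reported TCP, so I went deeper and it gripped.
- **Thick case grip:** because of the same offset, it was probably carried by only a few millimetres of its top edge, but it stayed put.
- **Cameras and readings:** the cameras differ by 2–3 mm from each other. Tool-pose readings taken right after a move drifted by a few millimetres, so the final placing used the wrist view and force readings.

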